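Clear the sanding block off the inlay case and hold its lid open at 60 degrees

TASK

The sanding block is lying on the lid of the inlay case: set it down flat, red side down as it lies now, in the middle of the cork mat without dropping it, and let go of it. Then lift the case's lid by its round knob and hold it open at 60 degrees from shut (within 7 degrees) so that the bone inlays can be picked out; the lid falls shut if let go, so finish while still holding it by the knob, the lid kept still at that angle. Leave the caliper, the scraper and the bamboo plug where they lie.

Things in the scene. Friction and masses are not known exactly. Their poses are not given: they have to be found in the camera images.
- case: Open-topped wooden inlay case, 200 (x) x 240 (y) x 70 high mm, fixed to the worktop; a green felt bed with cream bone inlays is inside. Origin: centre of its underside. Its front, with a small brass plate, faces its own -x (roughly towards the robot); the lid's hinge runs along its back top edge. Stands left or right, turned up to 0.3 rad.
- lid_hinge (a point): Point on the hinge axis, at the middle of the case's back top edge: 100 mm behind the case's centre (case +x) and 70 mm above the worktop. The hinge axis is the case's y axis.
- lid (a joint): Angle of the dark lid (204 x 244 x 10 mm, 0.33 kg with knob; shut, its underside is level with the hinge axis, upper face 80 mm above the worktop) in rad: 0 shut, growing as the front edge rises; 60 degrees is 1.047, stop at 1.45. No catch or spring, little friction: it falls shut by its weight from any angle.
- lid_knob (a point): Round pale wooden knob fixed on the lid, near its front. Origin: centre of its head, a disc 28 mm in diameter, 20 mm tall, on a 16 mm stalk; head underside 18 mm, top 38 mm above the lid's upper face. 180 mm from the hinge along the lid, on its middle line; origin 38 mm above the lid's underside. z: lid's normal (up when shut), x towards the hinge. Gripped along y it can turn between the fingers.
- sanding_block: Loose pale hinoki sanding block with a red sole, 80 (x) x 45 (y) x 30 high mm, about 0.08 kg, at first lying on the shut lid behind the knob, its long axis (x) within about 0.35 rad of the case's x. Origin: centre of its underside (the red sole).
- cork_mat: Cork mat 120 (x) x 160 (y) x 5 thick mm, fixed on the worktop. Origin: centre of its underside.
- caliper: Bystander: brass sliding caliper lying flat beyond the mat, 170 mm long along its y, jaws to its -x (about 60 mm wide over all), up to 16 mm high. Origin: underside, middle of its beam.
- scraper: Bystander: blackened iron scraper with dark wooden handle lying flat on the robot's side of the mat, 150 mm long along its y, 50 mm wide, 12 mm high. Origin: underside, near its middle.
- node_plug: Bystander: bamboo node plug, a cylinder 30 mm in diameter and 32 mm tall standing on the worktop in front of the case. Origin: centre of its underside.
Not all that is in view belongs to the job. There is more than one size of the sanding_block; the one meant has the size given above.

How it is judged (in metres and radians):
On the way, in this order (a step that is already met when the one before it is completed fails the run):
1. the sanding block lies flat and released in the middle of the cork mat, the lid still shut (x of sanding_block in the frame of cork_mat between -0.04 and 0.04 m and y of sanding_block in the frame of cork_mat between -0.05 and 0.05 m and z of sanding_block in the frame of cork_mat between 0 and 0.012 m and angle between sanding_block's own z axis and vertical below 0.12 rad and contact force between sanding_block and the fingers below 0.1 N and contact force between sanding_block and the arm below 0.1 N and linear speed of sanding_block below 0.03 m/s and value of joint lid below 0.1 rad), for 0.3 s.
2. the lid is held still by its knob at 60 degrees (value of joint lid between 0.925 and 1.169 rad and (contact force between the fingers and lid_c1 above 0.3 N or contact force between the fingers and lid_c2 above 0.3 N) and velocity of joint lid between -0.15 and 0.15 rad/s), for 0.5 s.
At the end, for the whole second after the job is handed in: The lid stands at 60 degrees (53 to 67) and is still, the fingers holding its knob; the sanding block lies flat, sole down, released and at rest on the cork mat, its centre within 40 mm (mat x) and 50 mm (mat y) of the mat's centre; caliper, scraper and plug are within 20 mm of where they lay (all of step 2 and x of sanding_block in the frame of cork_mat between -0.04 and 0.04 m and y of sanding_block in the frame of cork_mat between -0.05 and 0.05 m and z of sanding_block in the frame of cork_mat between 0 and 0.012 m and angle between sanding_block's own z axis and vertical below 0.12 rad and contact force between sanding_block and the fingers below 0.1 N and contact force between sanding_block and the arm below 0.1 N and linear speed of sanding_block below 0.03 m/s and distance of each of caliper, scraper, node_plug from where it was at the start of the episode below 0.02 m); the arm keeps its last pose, push and grip.
It fails at once if the caliper, scraper or bamboo plug is pushed 20 mm or more (distance of any of caliper, scraper, node_plug from where it was at the start of the episode above 0.02 m).
It fails at once if the lid is raised with the sanding block still on it (value of joint lid above 0.12 rad and height (world z) of sanding_block above 0.05 m).
It fails at once if the sanding block is dropped or thrown (linear speed of sanding_block above 0.6 m/s and contact force between sanding_block and the fingers below 0.05 N).
It also fails if it takes over 64 s, if anything falls off the work surface, if the arm or the gripper's body presses on something with over 40 N, if the wrist force passes 120 N, or if a joint passes its speed limit or range.

ROBOT

A 6-joint arm with a two-finger parallel gripper is mounted at the origin on the work surface. World frame = base frame: x ahead of the robot, y to its left, z up, the work surface at z = 0. Lengths are in mm, angles in rad, forces in N, time in s.
With the tool pointing down it reaches from about 350 to 875 mm from the base axis. Payload 4.2 kg.
Tool frame: the origin (TCP) lies at the very end of the fingers, on their centre line; the grasp point (between the pads) lies arm.grip_depth behind it (arm.grip_depth is the distance from the TCP to the grasp point, in mm); x points along the fingers, y is the direction in which the jaws open and shut, and the axes are right-handed (so a half turn about x gives the same grasp; the last joint's range is limited). The gripper opens to 85 mm and grips with 20 to 120 N. Pads are 22 mm wide; open, the fingers measure 114 mm over their backs; the gripper's body (76 mm by 85 mm) begins 54 mm behind the grasp point. The pads swing forward as they close: fully open they stand 13 mm farther back than shut.
Start: joints at [-0.928, 0.385, 0.008, 0, -1.194, -0.259], TCP at [234.043, -579.503, 206.312] pointing down, gripper open.
Joint ranges: [-3.14, 3.14], [-1.21, 2.06], [-1.07, 1.41], [-3.16, 2.05], [-2.99, -0.16], [-3.1, 3.1]. Speed limits (rad/s): [2.79, 2.79, 3.14, 3.14, 3.14, 3.14].

INTERFACE

Orientations are given as a unit quaternion [x, y, z, w].
In Python, from bench import arm, get_image, models gives the robot as it stands.
- The arm moves only by the tool arm_command, never from a script. Its argument "rows" is a list of rows, each an object of numbers: "dx", "dy", "dz": the shift along the tool's x, y, z in m; "wx", "wy", "wz": the turn, a rotation vector about the tool's x, y, z in degrees; "gripper": the closure, from -1 (fully open) to 1 (shut). A call has exactly 8 rows; each row is the pose to reach, as a shift and turn from the pose measured when the call began, along the tool's axes at that moment; what a row does not reach only later rows make up. A row lasts 1/10 s, in which the tool goes at most 50 mm and 8.59 degrees, less where a joint would pass 70% of its speed; a pose out of reach is approached as far as the arm can. A call with a gripper value outside its range is refused whole. The fingers move at their own pace and stop on an object; the grip force is fixed at half the most. Time passes only in rows, so rows that repeat a pose let the fingers close, or fill a call up. It gives the time, the measured TCP pose, the force and the opening at its end, in the units of the state.
- arm.read_state(): the state, without advancing time (a new reading comes with each control period).
- get_image(name): name is "scene" or "top"; returns a dict with "img" (480x640x3 uint8, red, green, blue), "K" (3x3 intrinsics, pixels), "k1" (the pictures are not rectified: a ray, as slopes to the right and down, at radius r is drawn at 1 + k1 r^2 times it, then the intrinsics apply), "rvec" (rotation vector, rad) and "tvec" (3), from world to camera coordinates, as OpenCV has them. Camera axes: x right, y down, z forward; pixel columns grow to the right and rows downward; lengths in mm; the calibration is good to about 2 mm. A picture is of the moment at which its call begins. There is no depth.
- arm.job_done(): hands the job in, once; it reports no verdict.
Trained networks look in the newest picture that a camera, given by its name, has taken for a name from the list of things; names that differ only in an ending like _2 or _b are one class to them, and where a whole thing is asked for, a point or a joint stands for the part that bears it (a point fixed in the world has none). Each returns a list of dicts, best first, with "conf" (0 to 1); they miss things now and then, are a little off and sometimes report something else, mostly with a low value. They report only what shows in the picture. A call takes as long as a camera call. They do not tell look-alikes from the thing itself.
- models.cut_out(camera, query): "mask" (480x640 bool, what is visible of it) and "extent" ([left, top, right, bottom] in pixels, round what is visible of it).
The state is a dict: "clock": time; "joints": joint angles; "joint_vel": joint speeds; "joint_efforts": joint torques, N m; "position": TCP position; "ee_rot": TCP orientation; "contact_force": force on the tool from outside, world axes, zero at the start; "wrist_torque": the same for the moment, N m; "gripper_width": finger opening in mm.
Only numpy, scipy, OpenCV 4.12 (cv2) and the standard library are available. Lean on these libraries where they do the work, as an engineer would, in place of code of your own. Each camera call takes 0.05 s, during which the arm holds its last target.

## Working session

There is one attempt and no reset: what is moved stays moved. The work goes in short steps, Python scripts to look and compute and a tool call to move; the robot and the scene stay as the last step left them, time stands still between calls to the robot, and variables do not carry over. Pictures are saved under pics/ and viewed, and the job is handed in when it is done.

Besides the shell and the picture viewer there is one more tool, called after "Call:" as name([rows], argument=value, ...), one row to a line, values as JSON. arm_command: Moves the arm, as the interface text tells. Its arguments: {"type":"object","properties":{"rows":{"type":"array"}},"required":["rows"]}

```bash
mkdir -p pics; ls; python3 - <<'E'
from bench import arm,get_image,models
import cv2
print(arm.read_state(), arm.grip_depth)
for n in("scene","top"):
    d=get_image(n); cv2.imwrite(f"pics/{n}0.png",d["img"][:,:,::-1]); print(n,d["K"],d["k1"],d["rvec"],d["tvec"])
E
```

```text
pics
{'clock': 0.0, 'joints': array([-9.28394485e-01,  3.85577802e-01,  6.60176243e-03, -5.02547243e-04,
       -1.19396447e+00, -2.58634812e-01]), 'joint_vel': array([-1.25502401e-03, -6.97532141e-04, -1.37957516e-03, -1.96905381e-03,
        7.15661350e-04,  7.60003830e-05]), 'joint_efforts': array([ 1.13143960e-03, -3.92290413e+01,  1.88405871e+01,  4.18619290e+00,
       -4.59891802e-03,  3.94524392e-06]), 'position': array([ 233.80735986, -578.93083459,  205.19885684]), 'ee_rot': array([-0.13403226,  0.6943226 ,  0.13554096,  0.69395974]), 'contact_force': array([-0.45329151,  0.24508321,  1.15603392]), 'wrist_torque': array([ 0.03769107, -0.04226015, -0.02303199]), 'gripper_width': 85.39268822228875} 18.700000000000003
scene [[437.31361482   0.         318.47309036]
 [  0.         437.31361482 239.35864763]
 [  0.           0.           1.        ]] -0.10168308398259863 [ 1.29670222  2.08416932 -1.06950829] [ 321.71772242 -207.40062905 1439.50118772]
top [[474.95373206   0.         326.28315522]
 [  0.         474.95373206 246.03709316]
 [  0.           0.           1.        ]] 0.036589571298061285 [ 2.14668281 -2.18783231  0.17828138] [-76.60894933 581.69560209 832.94211576]
```

View pics/scene0.png

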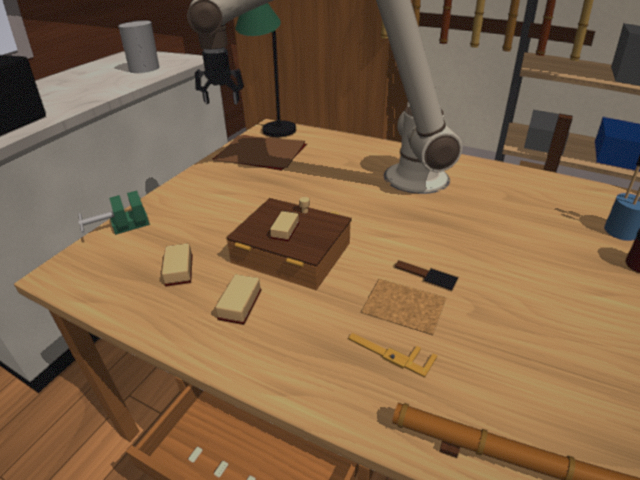

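View pics/top0.png

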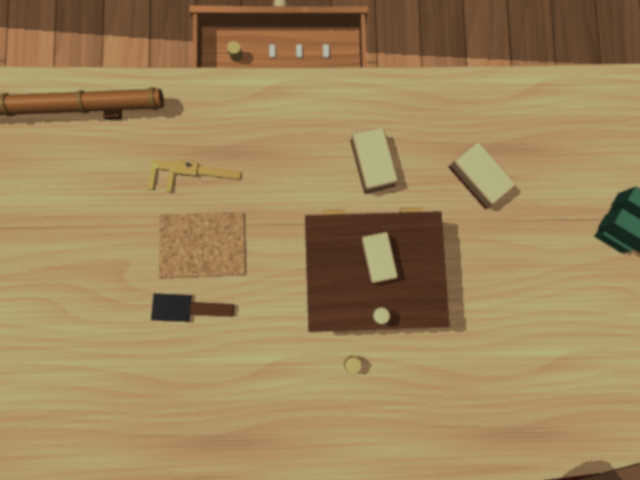

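```bash
cat > h.py <<'E'
import numpy as np,cv2
from scipy.spatial.transform import Rotation as R
def pix2plane(d,uv,z):
    K=np.array(d["K"]);k1=d["k1"]
    uv=np.asarray(uv,float).reshape(-1,2)
    dist=np.array([k1,0,0,0,0.])
    n=cv2.undistortPoints(uv[:,None],K,dist).reshape(-1,2)
    Rm=cv2.Rodrigues(np.array(d["rvec"],float))[0];t=np.array(d["tvec"],float).ravel()
    c=-Rm.T@t
    ray=np.c_[n,np.ones(len(n))]@Rm
    s=(z-c[2])/ray[:,2]
    return c+ray*s[:,None]
def proj(d,P):
    return cv2.projectPoints(np.asarray(P,float).reshape(-1,1,3),np.array(d["rvec"],float),np.array(d["tvec"],float),np.array(d["K"]),np.array([d["k1"],0,0,0,0.]))[0].reshape(-1,2)
E
python3 - <<'E'
from bench import arm,get_image,models
import cv2,pickle
from h import *
ds={}
for n in("scene","top"):
    d=get_image(n); ds[n]=d
    im=d["img"][:,:,::-1].copy()
    for q in("case","lid","lid_knob","sanding_block","cork_mat","caliper","scraper","node_plug"):
        for r in models.cut_out(n,q):
            m=r["mask"].astype(np.uint8)
            cs,_=cv2.findContours(m,0,2)
            if not cs: continue
            c=max(cs,key=cv2.contourArea)
            print(n,q,round(r["conf"],2),[int(v) for v in r["extent"]],m.sum(),np.round(cv2.minAreaRect(c)[0]),np.round(cv2.boxPoints(cv2.minAreaRect(c))).tolist())
            d.setdefault("m",[]).append((q,r["conf"],r["mask"]))
pickle.dump(ds,open("ds.pkl","wb"))
E
```

```text
scene case 0.76 [228, 198, 349, 293] 7279 [289. 237.] [[219.0, 261.0], [244.0, 178.0], [359.0, 213.0], [334.0, 296.0]]
scene lid 0.7 [225, 196, 351, 266] 4527 [290. 226.] [[225.0, 240.0], [245.0, 177.0], [354.0, 212.0], [334.0, 274.0]]
scene lid 0.67 [271, 211, 297, 239] 622 [284. 226.] [[267.0, 235.0], [283.0, 206.0], [302.0, 217.0], [286.0, 246.0]]
scene lid 0.63 [350, 327, 435, 379] 1005 [390. 351.] [[344.0, 347.0], [353.0, 324.0], [436.0, 355.0], [427.0, 378.0]]
scene lid_knob 0.74 [225, 198, 352, 266] 4301 [289. 226.] [[226.0, 239.0], [245.0, 179.0], [353.0, 212.0], [334.0, 273.0]]
scene sanding_block 0.94 [212, 274, 265, 328] 1547 [238. 299.] [[210.0, 315.0], [236.0, 267.0], [266.0, 283.0], [240.0, 331.0]]
scene sanding_block 0.84 [268, 214, 298, 235] 610 [285. 226.] [[267.0, 234.0], [283.0, 206.0], [302.0, 217.0], [286.0, 245.0]]
scene sanding_block 0.59 [162, 242, 192, 285] 1128 [177. 265.] [[162.0, 244.0], [192.0, 244.0], [192.0, 286.0], [162.0, 286.0]]
scene cork_mat 0.65 [363, 281, 440, 335] 2753 [404. 305.] [[362.0, 313.0], [374.0, 274.0], [446.0, 297.0], [434.0, 335.0]]

[... 1001 characters left out ...]
 512, 208] 2337 [481. 175.] [[447.0, 166.0], [477.0, 139.0], [516.0, 184.0], [486.0, 211.0]]
top sanding_block 0.56 [352, 125, 400, 190] 2200 [374. 159.] [[347.0, 134.0], [383.0, 124.0], [400.0, 184.0], [364.0, 194.0]]
top cork_mat 0.85 [157, 212, 241, 278] 5392 [201. 245.] [[156.0, 214.0], [244.0, 211.0], [245.0, 275.0], [158.0, 278.0]]
top caliper 0.87 [145, 158, 239, 194] 1169 [194. 176.] [[148.0, 160.0], [240.0, 160.0], [240.0, 191.0], [148.0, 191.0]]
top scraper 0.59 [153, 295, 233, 323] 1650 [193. 309.] [[151.0, 320.0], [152.0, 292.0], [236.0, 298.0], [234.0, 325.0]]
top node_plug 0.59 [343, 356, 360, 375] 266 [352. 364.] [[344.0, 356.0], [361.0, 356.0], [361.0, 373.0], [344.0, 373.0]]
```

Candidates in the top view: a block on the lid at (379,258), and two on the worktop at (374,159) and (481,175). The task says the one lying on the lid, which is also the smallest. I'll check its size and enlarge it.

```bash
python3 - <<'E'
import pickle
from h import *
ds=pickle.load(open("ds.pkl","rb"));d=ds["top"]
im=d["img"][:,:,::-1]
cv2.imwrite("pics/crop0.png",cv2.resize(im[120:380,290:530],None,fx=2.3,fy=2.3,interpolation=cv2.INTER_CUBIC))
hsv=cv2.cvtColor(np.ascontiguousarray(im),cv2.COLOR_BGR2HSV)
# pale block on dark lid: brightness threshold
def rect(m,roi,z,name):
    x0,y0,x1,y1=roi
    mm=np.zeros(m.shape,np.uint8);mm[y0:y1,x0:x1]=m[y0:y1,x0:x1]
    c=max(cv2.findContours(mm,0,1)[0],key=cv2.contourArea)
    P=pix2plane(d,c.reshape(-1,2),z)[:,:2].astype(np.float32)
    r=cv2.minAreaRect(P);print(name,np.round(r[0],1),np.round(r[1],1),round(r[2],1), cv2.minAreaRect(c));return r
g=hsv[:,:,2]
rect((g>130),(352,225,405,292),110,"block")
for t in(110,150):rect((g>t),(352,225,405,300),110,"block")
rect((g>110),(365,303,400,330),118,"knob")
rect((g<90)|False,(295,205,460,340),80,"lid")
lid=[np.asarray(m) for q,c,m in d["m"] if q=="lid"][0].astype(np.uint8)
rect(lid,(0,0,640,480),80,"lidmask")
rect([np.asarray(m) for q,c,m in d["m"] if q=="cork_mat"][0].astype(np.uint8),(0,0,640,480),5,"mat")
print("mat corners",np.round(pix2plane(d,[(160,214),(244,212),(245,275),(160,278)],5),1))
print("lid corners",np.round(pix2plane(d,[(305,215),(441,211),(449,327),(309,331)],80),1))
print("blk tops", [np.round(pix2plane(d,b,z),0).tolist() for b,z in (([(352,135),(383,127),(397,182),(369,192)],45),([(451,165),(477,144),(516,186),(490,206)],45))])
print("plug",pix2plane(d,[(353,365)],32),"scr",pix2plane(d,[(152,321),(192,294),(234,304)],12))
print("cal",pix2plane(d,[(150,188),(172,191),(241,175)],10))
c=-cv2.Rodrigues(np.array(d["rvec"]))[0].T@np.array(d["tvec"]);print("cam",c)
E
```

```text
block [ 551.2 -174. ] [79.3 44.6] 10.9 ((379.0128479003906, 256.771240234375), (47.13582992553711, 26.242511749267578), 77.27564239501953)
block [ 551.1 -173.9] [80.6 46.1] 10.7 ((378.9646911621094, 256.8411560058594), (47.83317184448242, 27.116310119628906), 77.47119140625)
block [ 551.2 -174.1] [77.  42.6] 10.5 ((379.1352844238281, 256.8587951660156), (45.55540084838867, 25.055469512939453), 77.47119140625)
knob [ 453.9 -172.6] [26.4 26.1] 88.0 ((381.0, 315.0), (16.0, 16.0), 90.0)
lid [ 530.5 -172.8] [200.7 241.2] 1.0 ((376.7463684082031, 271.39178466796875), (115.16937255859375, 139.12274169921875), 88.09085083007812)
lidmask [ 530.7 -171.8] [205.1 244.6] 1.4 ((376.03607177734375, 271.4201354980469), (117.85059356689453, 140.63699340820312), 87.75425720214844)
mat [592.4 147.4] [121.8 160.2] 0.6 ((200.89755249023438, 244.5177001953125), (63.531349182128906, 87.37398529052734), 88.31531524658203)
mat corners [[651.5 225.9   5. ]
 [653.3  67.7   5. ]
 [532.3  65.6   5. ]
 [529.9 222.9   5. ]]
lid corners [[ 630.7  -49.9   80. ]
 [ 634.2 -291.8   80. ]
 [ 430.7 -294.6   80. ]
 [ 429.   -53.7   80. ]]
blk tops [[[790.0, -140.0, 45.0], [805.0, -200.0, 45.0], [698.0, -222.0, 45.0], [679.0, -169.0, 45.0]], [[729.0, -325.0, 45.0], [769.0, -376.0, 45.0], [687.0, -445.0, 45.0], [649.0, -393.0, 45.0]]]
plug [[ 365.20255845 -131.3022736    32.        ]] scr [[451.07919053 232.90966849  12.        ]
 [498.56349578 161.80541413  12.        ]
 [478.45833632  84.6884464   12.        ]]
cal [[701.02764105 244.10431846  10.        ]
 [694.76620062 202.92848639  10.        ]
 [724.84842675  72.71872133  10.        ]]
cam [465.04188379 -58.98073946 904.59305299]
```

View pics/crop0.png

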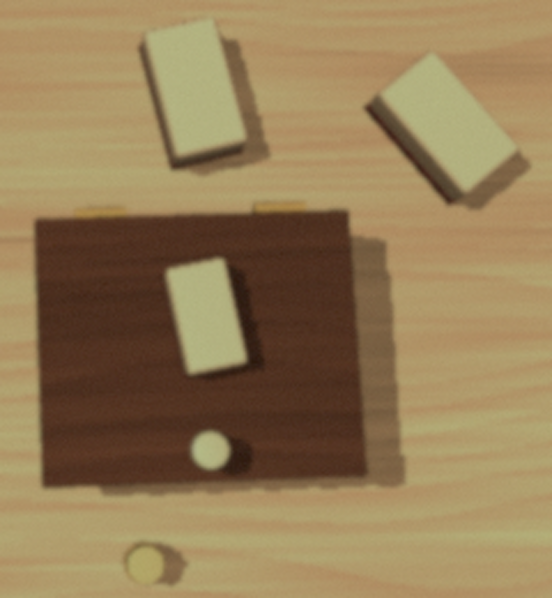

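The crop shows the lid block measuring 79x45 mm; the two on the worktop are clearly larger (about 112x57 mm). So the one meant is on the lid, at (551,-174), yaw about +10.9°. Lid yaw is about +1°, and the knob is at (454,-172.6).

```bash
cat >> h.py <<'E'
def target(yaw_deg):  # tool down, jaw axis (y) along yaw+90 deg (or opposite)
    out=[]
    for s in(1,-1):
        a=np.radians(yaw_deg+90); y=s*np.array([np.cos(a),np.sin(a),0]); x=np.array([0,0,-1.]); z=np.cross(x,y)
        out.append(R.from_matrix(np.c_[x,y,z]))
    return out
def delta(st,pos,yaw,tilt=0):
    r0=R.from_quat(st["ee_rot"]);p=np.array(st["position"])
    d=r0.inv().apply(np.array(pos,float)-p)
    best=min((( r0.inv()*t).as_rotvec(degrees=True) for t in target(yaw)),key=np.linalg.norm)
    print("dxyz m",np.round(d/1000,4),"w",np.round(best,1))
E
python3 - <<'E'
from bench import arm
from h import *
delta(arm.read_state(),(551,-174,180),10.9)
E
```

```text
dxyz m [0.0263 0.2573 0.4457] w [11.1  0.   0. ]
```

Call:
arm_command([
  {"dx": 0, "dy": 0.02, "dz": 0.036, "wx": 2, "gripper": -1},
  {"dx": 0, "dy": 0.045, "dz": 0.078, "wx": 4, "gripper": -1},
  {"dx": 0, "dy": 0.07, "dz": 0.12, "wx": 6, "gripper": -1},
  {"dx": 0.005, "dy": 0.095, "dz": 0.165, "wx": 8, "gripper": -1},
  {"dx": 0.01, "dy": 0.12, "dz": 0.208, "wx": 11.1, "gripper": -1},
  {"dx": 0.015, "dy": 0.145, "dz": 0.25, "wx": 11.1, "gripper": -1},
  {"dx": 0.02, "dy": 0.17, "dz": 0.293, "wx": 11.1, "gripper": -1},
  {"dx": 0.02, "dy": 0.19, "dz": 0.33, "wx": 11.1, "gripper": -1},
])

```text
validation failed for argument at $.ro...
```

```bash
python3 - <<'E'
from bench import arm
from h import *
delta(arm.read_state(),(551,-174,150),10.9)
E
```

```text
dxyz m [0.0563 0.2573 0.4457] w [11.1  0.   0. ]
```

Call:
arm_command([
  {"dx": 0, "dy": 0.02, "dz": 0.036, "wx": 2, "wy": 0, "wz": 0, "gripper": -1},
  {"dx": 0, "dy": 0.045, "dz": 0.078, "wx": 4, "wy": 0, "wz": 0, "gripper": -1},
  {"dx": 0, "dy": 0.07, "dz": 0.12, "wx": 6, "wy": 0, "wz": 0, "gripper": -1},
  {"dx": 0.005, "dy": 0.095, "dz": 0.165, "wx": 8, "wy": 0, "wz": 0, "gripper": -1},
  {"dx": 0.01, "dy": 0.12, "dz": 0.208, "wx": 11, "wy": 0, "wz": 0, "gripper": -1},
  {"dx": 0.015, "dy": 0.145, "dz": 0.25, "wx": 11, "wy": 0, "wz": 0, "gripper": -1},
  {"dx": 0.02, "dy": 0.17, "dz": 0.293, "wx": 11, "wy": 0, "wz": 0, "gripper": -1},
  {"dx": 0.02, "dy": 0.19, "dz": 0.33, "wx": 11, "wy": 0, "wz": 0, "gripper": -1},
])

```text
clock: 1.8
position: [469.6, -277.5, 185.9]
ee_rot: [-0.068, 0.704, 0.068, 0.704]
contact_force: [0.1, 0.2, -0.6]
gripper_width: 85.6
```

```bash
python3 - <<'E'
from bench import arm
from h import *
delta(arm.read_state(),(551,-174,150),10.9)
E
```

```text
dxyz m [0.0359 0.086  0.0997] w [ 0.1 -0.  -0. ]
```

Call:
arm_command([
  {"dx": 0, "dy": 0.02, "dz": 0.025, "wx": 0, "wy": 0, "wz": 0, "gripper": -1},
  {"dx": 0, "dy": 0.045, "dz": 0.05, "wx": 0, "wy": 0, "wz": 0, "gripper": -1},
  {"dx": 0, "dy": 0.065, "dz": 0.075, "wx": 0, "wy": 0, "wz": 0, "gripper": -1},
  {"dx": 0.01, "dy": 0.086, "dz": 0.0997, "wx": 0, "wy": 0, "wz": 0, "gripper": -1},
  {"dx": 0.02, "dy": 0.086, "dz": 0.0997, "wx": 0, "wy": 0, "wz": 0, "gripper": -1},
  {"dx": 0.03, "dy": 0.086, "dz": 0.0997, "wx": 0, "wy": 0, "wz": 0, "gripper": -1},
  {"dx": 0.036, "dy": 0.086, "dz": 0.0997, "wx": 0, "wy": 0, "wz": 0, "gripper": -1},
  {"dx": 0.036, "dy": 0.086, "dz": 0.0997, "wx": 0, "wy": 0, "wz": 0, "gripper": -1},
])

```text
clock: 2.6
position: [549.7, -174.7, 148.8]
ee_rot: [-0.067, 0.705, 0.068, 0.703]
contact_force: [0.7, 0.7, 0.3]
gripper_width: 85.6
```

```bash
python3 - <<'E'
from bench import arm,get_image
from h import *
st=arm.read_state()
delta(st,(551,-174,85),10.9)
for n in("top","scene"):
    d=get_image(n);cv2.imwrite(f"pics/{n}1.png",d["img"][:,:,::-1])
E
```

```text
dxyz m [0.0638 0.0004 0.0016] w [ 0.1 -0.2 -0.1]
```

View pics/top1.png

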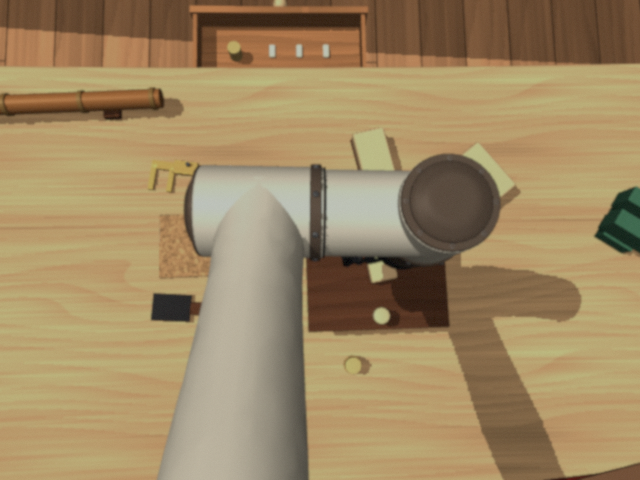

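The block's front end shows at (378,272), between the fingers at (350,262) and (400,262). Descending.

Call:
arm_command([
  {"dx": 0.012, "dy": 0, "dz": 0.001, "wx": 0, "wy": 0, "wz": 0, "gripper": -1},
  {"dx": 0.024, "dy": 0, "dz": 0.0015, "wx": 0, "wy": 0, "wz": 0, "gripper": -1},
  {"dx": 0.036, "dy": 0, "dz": 0.0015, "wx": 0, "wy": 0, "wz": 0, "gripper": -1},
  {"dx": 0.046, "dy": 0, "dz": 0.0015, "wx": 0, "wy": 0, "wz": 0, "gripper": -1},
  {"dx": 0.053, "dy": 0, "dz": 0.0015, "wx": 0, "wy": 0, "wz": 0, "gripper": -1},
  {"dx": 0.058, "dy": 0, "dz": 0.0015, "wx": 0, "wy": 0, "wz": 0, "gripper": -1},
  {"dx": 0.061, "dy": 0, "dz": 0.0015, "wx": 0, "wy": 0, "wz": 0, "gripper": -1},
  {"dx": 0.061, "dy": 0, "dz": 0.0015, "wx": 0, "wy": 0, "wz": 0, "gripper": -1},
])

```text
clock: 3.5
position: [552.1, -174.5, 88.9]
ee_rot: [-0.068, 0.704, 0.068, 0.704]
contact_force: [0.6, 0.3, 0.3]
gripper_width: 85.1
```

```bash
python3 - <<'E'
from bench import arm,get_image
from h import *
st=arm.read_state()
delta(st,(551,-174,85),10.9)
for n in("scene",):
    d=get_image(n);cv2.imwrite(f"pics/{n}2.png",cv2.resize(d["img"][150:300,200:400,::-1],None,fx=4,fy=4,interpolation=cv2.INTER_CUBIC))
E
```

```text
dxyz m [ 0.0039  0.0007 -0.0009] w [ 0.1 -0.1 -0. ]
```

View pics/scene2.png

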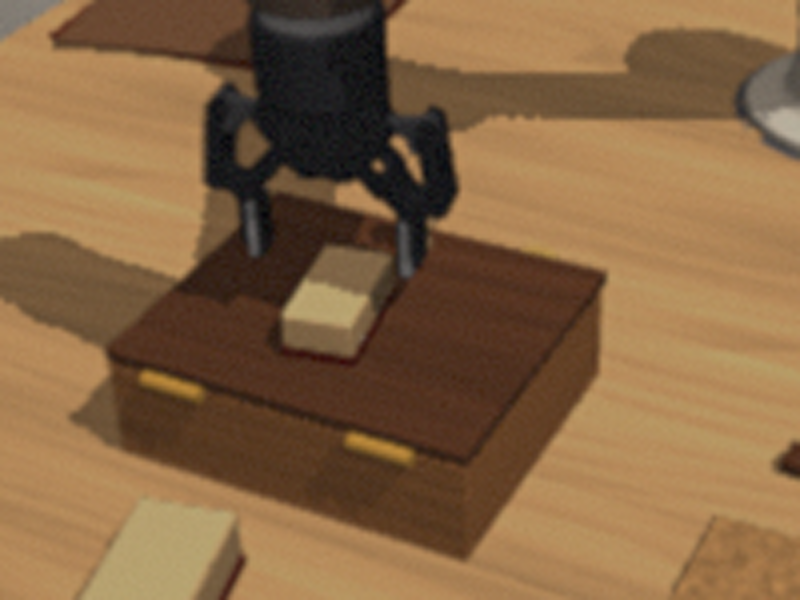

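The fingers straddle the block, red sole down. Going 4 mm lower and closing.

Call:
arm_command([
  {"dx": 0.004, "dy": 0, "dz": -0.001, "wx": 0, "wy": 0, "wz": 0, "gripper": -1},
  {"dx": 0.004, "dy": 0, "dz": -0.001, "wx": 0, "wy": 0, "wz": 0, "gripper": 1},
  {"dx": 0.004, "dy": 0, "dz": -0.001, "wx": 0, "wy": 0, "wz": 0, "gripper": 1},
  {"dx": 0.004, "dy": 0, "dz": -0.001, "wx": 0, "wy": 0, "wz": 0, "gripper": 1},
  {"dx": 0.004, "dy": 0, "dz": -0.001, "wx": 0, "wy": 0, "wz": 0, "gripper": 1},
  {"dx": 0.004, "dy": 0, "dz": -0.001, "wx": 0, "wy": 0, "wz": 0, "gripper": 1},
  {"dx": 0.004, "dy": 0, "dz": -0.001, "wx": 0, "wy": 0, "wz": 0, "gripper": 1},
  {"dx": 0.004, "dy": 0, "dz": -0.001, "wx": 0, "wy": 0, "wz": 0, "gripper": 1},
])

```text
clock: 4.35
position: [551.3, -174.7, 85.3]
ee_rot: [-0.068, 0.704, 0.068, 0.704]
contact_force: [0.8, -0.7, 0.7]
gripper_width: 0.1
```

Width 0.1 mm: it did not hold the block. Looking.

```bash
python3 - <<'E'
from bench import arm,get_image
from h import *
print(arm.read_state()["gripper_width"],arm.read_state()["contact_force"])
d=get_image("scene");cv2.imwrite(f"pics/scene3.png",cv2.resize(d["img"][150:300,200:400,::-1],None,fx=4,fy=4,interpolation=cv2.INTER_CUBIC))
d=get_image("top");cv2.imwrite(f"pics/top3.png",d["img"][:,:,::-1])
E
```

```text
0.07426205023639139 [ 0.77594314 -0.66215344  0.66149729]
```

View pics/scene3.png

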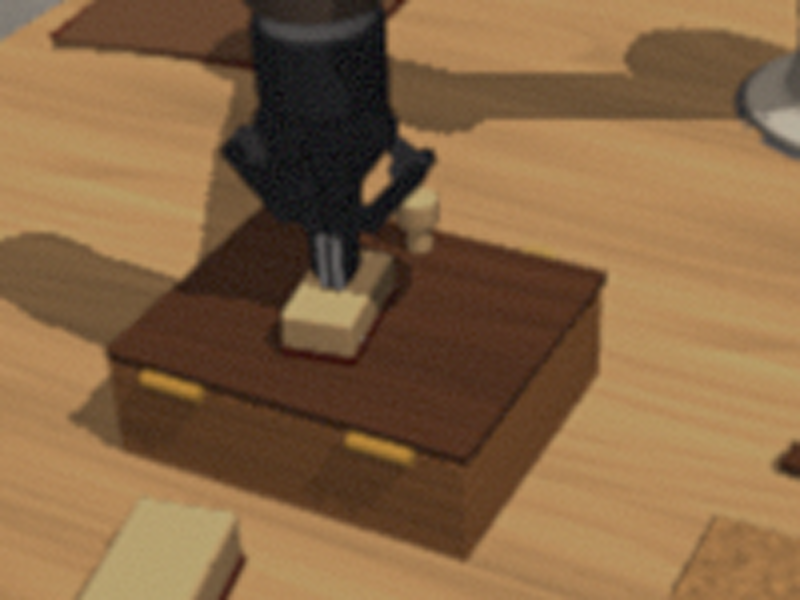

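View pics/top3.png

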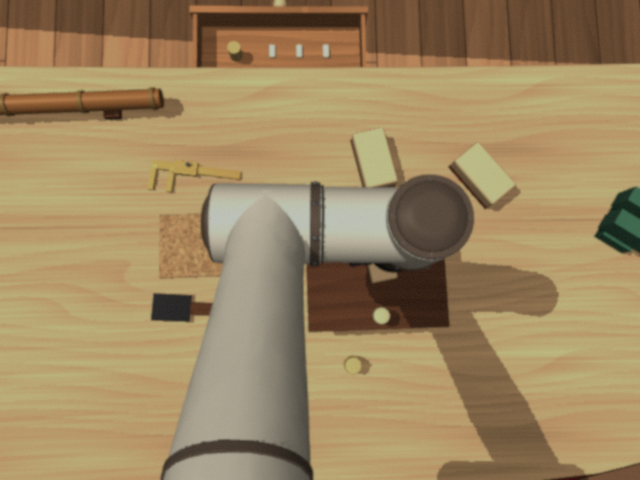

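The fingers closed above the block: its top is untouched and it hasn't moved. The tip is higher than the reported TCP suggests, so I'll check against the pixels.

```bash
python3 - <<'E'
from bench import arm
from h import *
import pickle
d=pickle.load(open("ds.pkl","rb"));s=d["scene"]
st=arm.read_state();print(st["position"],st["joints"], arm.grip_depth)
for z in(85,95,105,110,115,120,130): print(z,proj(s,[(551.3,-174.7,z)]).round(1))
a=np.radians(10.9);c=np.array([551.2,-174]);ux=np.array([np.cos(a),np.sin(a)]);uy=np.array([-ux[1],ux[0]])
img=s["img"][:,:,::-1].copy()
for z in(80,110):
    pts=proj(s,[np.r_[c+sx*40*ux+sy*22.5*uy,z] for sx,sy in((1,1),(1,-1),(-1,-1),(-1,1))])
    print(z,pts.round(1).tolist())
print("tip pix 283,222; plane pts:",[pix2plane(s,[(283,222)],z).round(1).tolist() for z in (85,110,115)])
E
```

```text
[ 551.31402567 -174.73580561   85.25409771] [-2.69786923e-02  4.20275982e-01 -2.69401357e-01  1.17094006e-06
 -8.81297340e-01 -1.35211579e+00] 18.700000000000003
85 [[283.9 229. ]]
95 [[283.6 225.6]]
105 [[283.4 222.2]]
110 [[283.2 220.5]]
115 [[283.1 218.7]]
120 [[283. 217.]]
130 [[282.7 213.4]]
80 [[287.7, 241.6], [269.8, 238.8], [281.2, 220.6], [298.2, 223.1]]
110 [[286.9, 231.2], [268.7, 228.4], [280.4, 210.5], [297.6, 212.9]]
tip pix 283,222; plane pts: [[[525.9, -192.2, 85.0]], [[557.2, -171.8, 110.0]], [[563.5, -167.8, 115.0]]]
```

```bash
python3 - <<'E'
from h import *
import pickle
d=pickle.load(open("ds.pkl","rb"));s=d["scene"]
for p,q,zs in(((233.8,-578.9,205.2),[-0.134,0.694,0.1355,0.694],(205,218,230,240)),((552.1,-174.5,88.9),[-.068,.704,.068,.704],(89,102,112,120,130))):
    y=R.from_quat(q).apply([0,1,0]);print(y)
    for z in zs:
        print(z,[proj(s,[np.r_[np.array(p)[:2]+k*y[:2],z]]).round(1).tolist() for k in(-46,46)])
im=s["img"][:,:,::-1]
cv2.imwrite("pics/st.png",cv2.resize(im[30:120,170:270],None,fx=6,fy=6,interpolation=cv2.INTER_CUBIC))
E
```

```text
[-0.37422009  0.92733758  0.00208286]
205 [[[208.5, 114.9]], [[236.6, 114.9]]]
218 [[[207.9, 111.0]], [[236.1, 110.9]]]
230 [[[207.3, 107.3]], [[235.7, 107.3]]]
240 [[[206.8, 104.3]], [[235.3, 104.1]]]
[-0.19139613  0.98151287  0.        ]
89 [[[266.0, 225.2]], [[301.8, 230.6]]]
102 [[[265.5, 220.8]], [[301.6, 226.1]]]
112 [[[265.1, 217.4]], [[301.4, 222.6]]]
120 [[[264.8, 214.6]], [[301.3, 219.8]]]
130 [[[264.5, 211.1]], [[301.1, 216.2]]]
```

View pics/st.png

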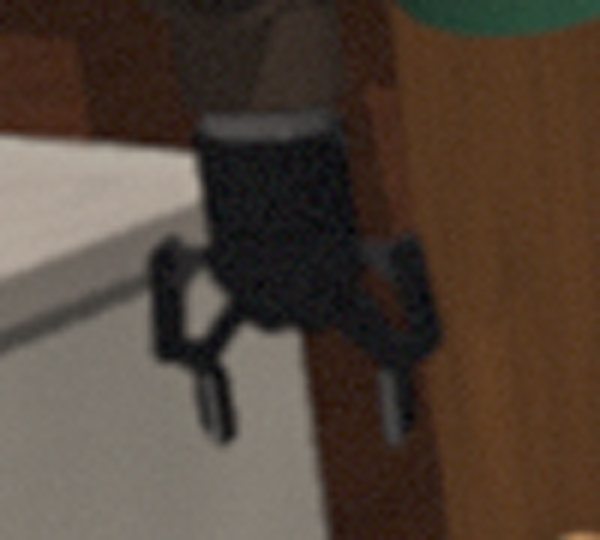

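By pixels, the fingertips are about 22 mm behind the reported TCP when shut and about 33 mm when open. The start picture gives the same result, so the reported TCP lies beyond the real tips. I'll correct for this: open, and go 25 mm lower.

Call:
arm_command([
  {"dx": -0.004, "dy": 0, "dz": 0, "wx": 0, "wy": 0, "wz": 0, "gripper": -1},
  {"dx": -0.004, "dy": 0, "dz": 0, "wx": 0, "wy": 0, "wz": 0, "gripper": -1},
  {"dx": -0.004, "dy": 0, "dz": 0, "wx": 0, "wy": 0, "wz": 0, "gripper": -1},
  {"dx": -0.004, "dy": 0, "dz": 0, "wx": 0, "wy": 0, "wz": 0, "gripper": -1},
  {"dx": -0.004, "dy": 0, "dz": 0, "wx": 0, "wy": 0, "wz": 0, "gripper": -1},
  {"dx": -0.004, "dy": 0, "dz": 0, "wx": 0, "wy": 0, "wz": 0, "gripper": -1},
  {"dx": -0.004, "dy": 0, "dz": 0, "wx": 0, "wy": 0, "wz": 0, "gripper": -1},
  {"dx": -0.004, "dy": 0, "dz": 0, "wx": 0, "wy": 0, "wz": 0, "gripper": -1},
])

```text
clock: 5.25
position: [551.3, -174.7, 89.2]
ee_rot: [-0.068, 0.704, 0.068, 0.704]
contact_force: [-0.0, -0.3, 0.3]
gripper_width: 85.6
```

Call:
arm_command([
  {"dx": 0.006, "dy": 0, "dz": 0, "wx": 0, "wy": 0, "wz": 0, "gripper": -1},
  {"dx": 0.012, "dy": 0, "dz": 0, "wx": 0, "wy": 0, "wz": 0, "gripper": -1},
  {"dx": 0.017, "dy": 0, "dz": 0, "wx": 0, "wy": 0, "wz": 0, "gripper": -1},
  {"dx": 0.021, "dy": 0, "dz": 0, "wx": 0, "wy": 0, "wz": 0, "gripper": -1},
  {"dx": 0.024, "dy": 0, "dz": 0, "wx": 0, "wy": 0, "wz": 0, "gripper": -1},
  {"dx": 0.027, "dy": 0, "dz": 0, "wx": 0, "wy": 0, "wz": 0, "gripper": -1},
  {"dx": 0.028, "dy": 0, "dz": 0, "wx": 0, "wy": 0, "wz": 0, "gripper": -1},
  {"dx": 0.028, "dy": 0, "dz": 0, "wx": 0, "wy": 0, "wz": 0, "gripper": -1},
])

```text
clock: 6.05
position: [551.3, -174.7, 61.1]
ee_rot: [-0.068, 0.704, 0.068, 0.704]
contact_force: [-0.1, 1.0, 0.4]
gripper_width: 85.3
```

```bash
python3 - <<'E'
from bench import arm,get_image
from h import *
st=arm.read_state();print(st["contact_force"]);delta(st,(551.2,-174,62),10.9)
d=get_image("scene");cv2.imwrite(f"pics/scene4.png",cv2.resize(d["img"][180:270,220:340,::-1],None,fx=6,fy=6,interpolation=cv2.INTER_CUBIC))
E
```

```text
[-0.06901908  1.01799747  0.38066273]
dxyz m [-0.0009  0.0007  0.0001] w [ 0.1 -0.  -0. ]
```

View pics/scene4.png

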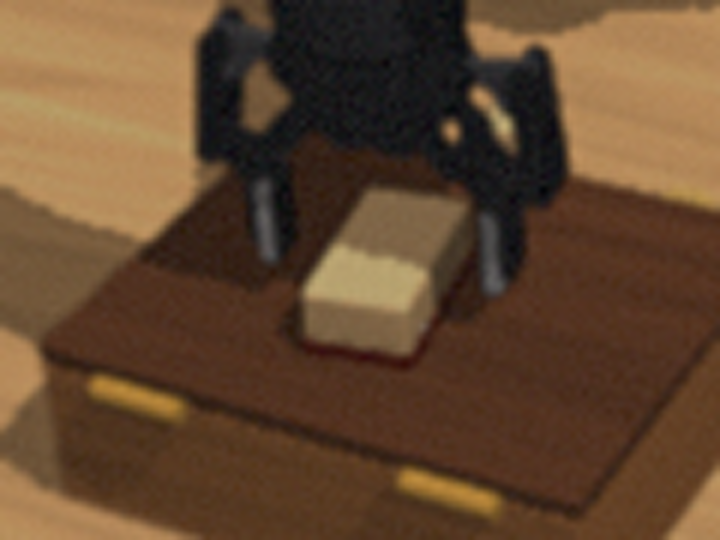

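The tips at (264,224) and (302,229) put them at z≈93, beside the block. Closing.

Call:
arm_command([
  {"dx": 0, "dy": 0, "dz": 0, "wx": 0, "wy": 0, "wz": 0, "gripper": 1},
  {"dx": 0, "dy": 0, "dz": 0, "wx": 0, "wy": 0, "wz": 0, "gripper": 1},
  {"dx": 0, "dy": 0, "dz": 0, "wx": 0, "wy": 0, "wz": 0, "gripper": 1},
  {"dx": 0, "dy": 0, "dz": 0, "wx": 0, "wy": 0, "wz": 0, "gripper": 1},
  {"dx": 0, "dy": 0, "dz": 0, "wx": 0, "wy": 0, "wz": 0, "gripper": 1},
  {"dx": 0, "dy": 0, "dz": 0, "wx": 0, "wy": 0, "wz": 0, "gripper": 1},
  {"dx": 0, "dy": 0, "dz": 0, "wx": 0, "wy": 0, "wz": 0, "gripper": 1},
  {"dx": 0, "dy": 0, "dz": 0, "wx": 0, "wy": 0, "wz": 0, "gripper": 1},
])

```text
clock: 6.9
position: [551.8, -174.8, 61.8]
ee_rot: [-0.068, 0.704, 0.068, 0.704]
contact_force: [0.1, 0.4, 4.9]
gripper_width: 43.9
```

Gripped at 43.9 mm. Lifting gently.

Call:
arm_command([
  {"dx": -0.004, "dy": 0, "dz": 0, "wx": 0, "wy": 0, "wz": 0, "gripper": 1},
  {"dx": -0.01, "dy": 0, "dz": 0, "wx": 0, "wy": 0, "wz": 0, "gripper": 1},
  {"dx": -0.02, "dy": 0, "dz": 0, "wx": 0, "wy": 0, "wz": 0, "gripper": 1},
  {"dx": -0.03, "dy": 0, "dz": 0, "wx": 0, "wy": 0, "wz": 0, "gripper": 1},
  {"dx": -0.04, "dy": 0, "dz": 0, "wx": 0, "wy": 0, "wz": 0, "gripper": 1},
  {"dx": -0.048, "dy": 0, "dz": 0, "wx": 0, "wy": 0, "wz": 0, "gripper": 1},
  {"dx": -0.05, "dy": 0, "dz": 0, "wx": 0, "wy": 0, "wz": 0, "gripper": 1},
  {"dx": -0.05, "dy": 0, "dz": 0, "wx": 0, "wy": 0, "wz": 0, "gripper": 1},
])

```text
clock: 7.7
position: [551.9, -174.8, 112.3]
ee_rot: [-0.068, 0.703, 0.068, 0.704]
contact_force: [-1.1, 0.4, -0.9]
gripper_width: 44.1
```

```bash
python3 - <<'E'
from bench import arm,get_image
from h import *
st=arm.read_state();print(st["contact_force"],st["position"],st["gripper_width"]);delta(st,(592.4,147.4,112),10.9)
d=get_image("scene");cv2.imwrite(f"pics/scene5.png",cv2.resize(d["img"][150:300,200:400,::-1],None,fx=4,fy=4,interpolation=cv2.INTER_CUBIC))
E
```

```text
[-1.0895026   0.4276508  -0.91412255] [ 551.89592105 -174.75794946  112.30777465] 44.13598717556599
dxyz m [3.000e-04 3.085e-01 1.012e-01] w [0.1 0.1 0. ]
```

View pics/scene5.png

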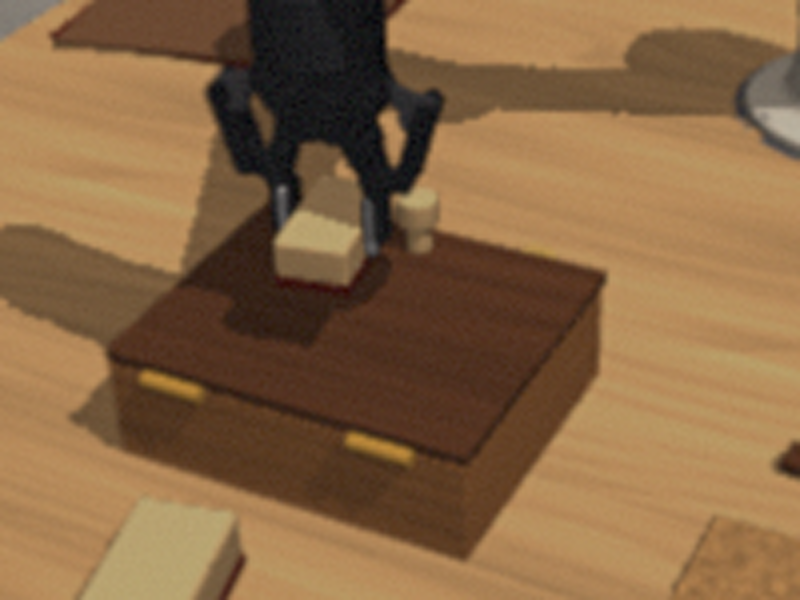

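The block is held level (crop (318,250)), red sole down. Moving over the mat.

Call:
arm_command([
  {"dx": 0, "dy": 0.01, "dz": 0.003, "wx": 0, "wy": 0, "wz": 0, "gripper": 1},
  {"dx": 0, "dy": 0.03, "dz": 0.01, "wx": 0, "wy": 0, "wz": 0, "gripper": 1},
  {"dx": 0, "dy": 0.055, "dz": 0.018, "wx": 0, "wy": 0, "wz": 0, "gripper": 1},
  {"dx": 0, "dy": 0.08, "dz": 0.026, "wx": 0, "wy": 0, "wz": 0, "gripper": 1},
  {"dx": 0, "dy": 0.105, "dz": 0.034, "wx": 0, "wy": 0, "wz": 0, "gripper": 1},
  {"dx": 0, "dy": 0.13, "dz": 0.042, "wx": 0, "wy": 0, "wz": 0, "gripper": 1},
  {"dx": 0, "dy": 0.15, "dz": 0.049, "wx": 0, "wy": 0, "wz": 0, "gripper": 1},
  {"dx": 0, "dy": 0.165, "dz": 0.054, "wx": 0, "wy": 0, "wz": 0, "gripper": 1},
])

```text
clock: 8.55
position: [572.9, -0.5, 111.3]
ee_rot: [-0.068, 0.704, 0.068, 0.704]
contact_force: [-0.6, 0.5, -1.1]
gripper_width: 43.7
```

```bash
python3 - <<'E'
from bench import arm
from h import *
delta(arm.read_state(),(592.4,147.4,80),10.9)
E
```

```text
dxyz m [0.0313 0.1415 0.0475] w [ 0.2 -0.   0. ]
```

Call:
arm_command([
  {"dx": 0, "dy": 0.025, "dz": 0.008, "wx": 0, "wy": 0, "wz": 0, "gripper": 1},
  {"dx": 0, "dy": 0.05, "dz": 0.016, "wx": 0, "wy": 0, "wz": 0, "gripper": 1},
  {"dx": 0.002, "dy": 0.075, "dz": 0.025, "wx": 0, "wy": 0, "wz": 0, "gripper": 1},
  {"dx": 0.005, "dy": 0.1, "dz": 0.033, "wx": 0, "wy": 0, "wz": 0, "gripper": 1},
  {"dx": 0.01, "dy": 0.12, "dz": 0.04, "wx": 0, "wy": 0, "wz": 0, "gripper": 1},
  {"dx": 0.02, "dy": 0.135, "dz": 0.045, "wx": 0, "wy": 0, "wz": 0, "gripper": 1},
  {"dx": 0.03, "dy": 0.141, "dz": 0.047, "wx": 0, "wy": 0, "wz": 0, "gripper": 1},
  {"dx": 0.03, "dy": 0.141, "dz": 0.047, "wx": 0, "wy": 0, "wz": 0, "gripper": 1},
])

```text
clock: 9.35
position: [590.4, 146.8, 78.7]
ee_rot: [-0.069, 0.705, 0.068, 0.702]
contact_force: [0.2, 0.5, -1.0]
gripper_width: 43.8
```

```bash
python3 - <<'E'
from bench import arm,get_image
from h import *
st=arm.read_state();print(st["contact_force"],st["position"]);delta(st,(592.4,147.4,-13),10.9)
d=get_image("scene");cv2.imwrite(f"pics/scene6.png",cv2.resize(d["img"][230:380,320:520,::-1],None,fx=4,fy=4,interpolation=cv2.INTER_CUBIC))
E
```

```text
[ 0.22451198  0.48383183 -1.02910628] [590.40486458 146.75516279  78.72492737]
dxyz m [0.0917 0.0003 0.0025] w [ 0.2 -0.3  0.1]
```

View pics/scene6.png

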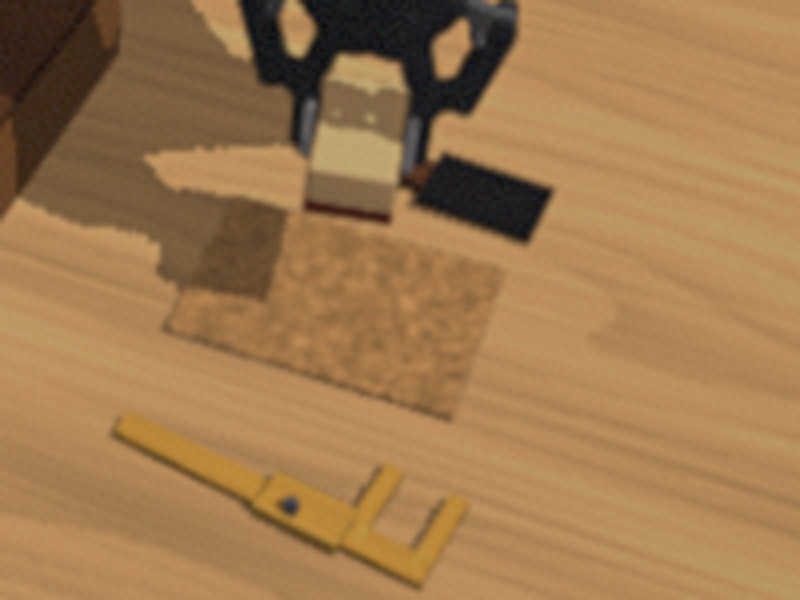

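The block hangs level about 92 mm above the mat (sole edge at crop (347,213)), and the scraper and caliper are clear. Descending.

Call:
arm_command([
  {"dx": 0.01, "dy": 0, "dz": 0.002, "wx": 0, "wy": 0, "wz": 0, "gripper": 1},
  {"dx": 0.023, "dy": 0, "dz": 0.002, "wx": 0, "wy": 0, "wz": 0, "gripper": 1},
  {"dx": 0.036, "dy": 0, "dz": 0.002, "wx": 0, "wy": 0, "wz": 0, "gripper": 1},
  {"dx": 0.048, "dy": 0, "dz": 0.002, "wx": 0, "wy": 0, "wz": 0, "gripper": 1},
  {"dx": 0.06, "dy": 0, "dz": 0.002, "wx": 0, "wy": 0, "wz": 0, "gripper": 1},
  {"dx": 0.07, "dy": 0, "dz": 0.002, "wx": 0, "wy": 0, "wz": 0, "gripper": 1},
  {"dx": 0.077, "dy": 0, "dz": 0.002, "wx": 0, "wy": 0, "wz": 0, "gripper": 1},
  {"dx": 0.08, "dy": 0, "dz": 0.002, "wx": 0, "wy": 0, "wz": 0, "gripper": 1},
])

```text
clock: 10.2
position: [592.3, 146.4, -1.3]
ee_rot: [-0.069, 0.705, 0.067, 0.702]
contact_force: [0.4, -0.1, -0.7]
gripper_width: 43.7
```

```bash
python3 - <<'E'
from bench import arm,get_image
from h import *
st=arm.read_state();print(st["contact_force"],st["position"]);delta(st,(592.4,147.4,-13),10.9)
d=get_image("scene");cv2.imwrite(f"pics/scene7.png",cv2.resize(d["img"][260:350,350:470,::-1],None,fx=6,fy=6,interpolation=cv2.INTER_CUBIC))
E
```

```text
[ 0.44618618 -0.10333664 -0.66381259] [592.27069816 146.35083425  -1.29679351]
dxyz m [0.0117 0.001  0.0004] w [ 0.2 -0.3  0.1]
```

View pics/scene7.png

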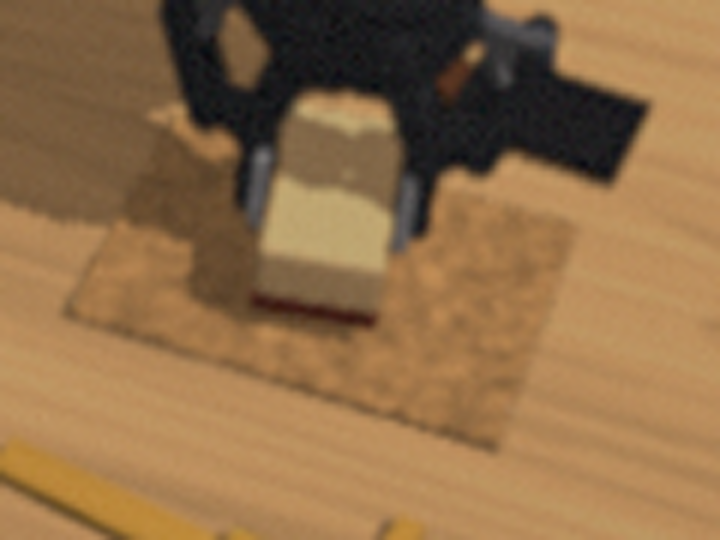

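Call:
arm_command([
  {"dx": 0.002, "dy": 0, "dz": 0, "wx": 0, "wy": 0, "wz": 0, "gripper": 1},
  {"dx": 0.004, "dy": 0, "dz": 0, "wx": 0, "wy": 0, "wz": 0, "gripper": 1},
  {"dx": 0.006, "dy": 0, "dz": 0, "wx": 0, "wy": 0, "wz": 0, "gripper": 1},
  {"dx": 0.008, "dy": 0, "dz": 0, "wx": 0, "wy": 0, "wz": 0, "gripper": 1},
  {"dx": 0.009, "dy": 0, "dz": 0, "wx": 0, "wy": 0, "wz": 0, "gripper": 1},
  {"dx": 0.01, "dy": 0, "dz": 0, "wx": 0, "wy": 0, "wz": 0, "gripper": 1},
  {"dx": 0.011, "dy": 0, "dz": 0, "wx": 0, "wy": 0, "wz": 0, "gripper": 1},
  {"dx": 0.011, "dy": 0, "dz": 0, "wx": 0, "wy": 0, "wz": 0, "gripper": 1},
])

```text
clock: 11.05
position: [592.1, 146.3, -12.4]
ee_rot: [-0.069, 0.706, 0.067, 0.702]
contact_force: [0.4, -0.0, -0.3]
gripper_width: 43.9
```

Call:
arm_command([
  {"dx": 0.0005, "dy": 0, "dz": 0, "wx": 0, "wy": 0, "wz": 0, "gripper": 1},
  {"dx": 0.001, "dy": 0, "dz": 0, "wx": 0, "wy": 0, "wz": 0, "gripper": 1},
  {"dx": 0.0015, "dy": 0, "dz": 0, "wx": 0, "wy": 0, "wz": 0, "gripper": 1},
  {"dx": 0.0015, "dy": 0, "dz": 0, "wx": 0, "wy": 0, "wz": 0, "gripper": 1},
  {"dx": 0.0015, "dy": 0, "dz": 0, "wx": 0, "wy": 0, "wz": 0, "gripper": 1},
  {"dx": 0.0015, "dy": 0, "dz": 0, "wx": 0, "wy": 0, "wz": 0, "gripper": 1},
  {"dx": 0.0015, "dy": 0, "dz": 0, "wx": 0, "wy": 0, "wz": 0, "gripper": 1},
  {"dx": 0.0015, "dy": 0, "dz": 0, "wx": 0, "wy": 0, "wz": 0, "gripper": 1},
])

```text
clock: 11.85
position: [592.2, 146.3, -13.1]
ee_rot: [-0.069, 0.705, 0.068, 0.702]
contact_force: [-2.4, 0.1, 5.3]
gripper_width: 43.5
```

```bash
python3 - <<'E'
from bench import arm,get_image
from h import *
st=arm.read_state();print(st["contact_force"],st["position"])
d=get_image("scene");cv2.imwrite(f"pics/scene8.png",cv2.resize(d["img"][260:350,350:470,::-1],None,fx=6,fy=6,interpolation=cv2.INTER_CUBIC))
E
```

```text
[-2.40612092  0.14010059  5.31786857] [592.21088547 146.29469289 -13.14597947]
```

View pics/scene8.png

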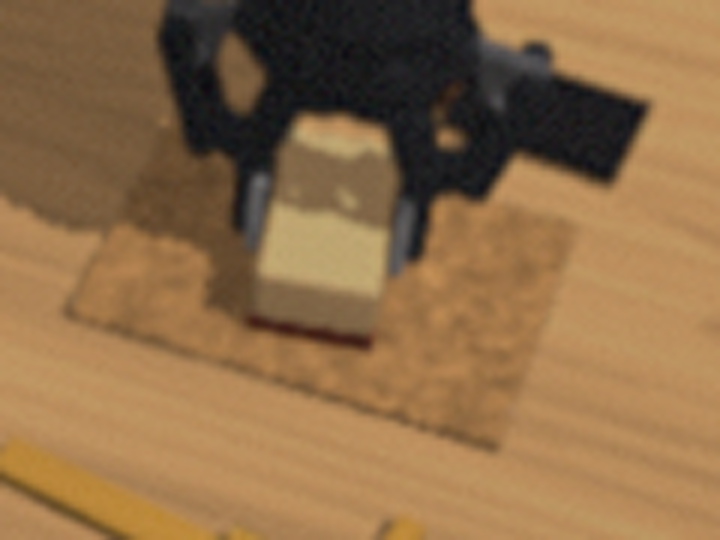

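There is 5.3 N of contact, so the block rests on the mat. Releasing.

Call:
arm_command([
  {"dx": 0, "dy": 0, "dz": 0, "wx": 0, "wy": 0, "wz": 0, "gripper": -1},
  {"dx": 0, "dy": 0, "dz": 0, "wx": 0, "wy": 0, "wz": 0, "gripper": -1},
  {"dx": 0, "dy": 0, "dz": 0, "wx": 0, "wy": 0, "wz": 0, "gripper": -1},
  {"dx": 0, "dy": 0, "dz": 0, "wx": 0, "wy": 0, "wz": 0, "gripper": -1},
  {"dx": 0, "dy": 0, "dz": 0, "wx": 0, "wy": 0, "wz": 0, "gripper": -1},
  {"dx": 0, "dy": 0, "dz": 0, "wx": 0, "wy": 0, "wz": 0, "gripper": -1},
  {"dx": -0.01, "dy": 0, "dz": 0, "wx": 0, "wy": 0, "wz": 0, "gripper": -1},
  {"dx": -0.025, "dy": 0, "dz": 0, "wx": 0, "wy": 0, "wz": 0, "gripper": -1},
])

```text
clock: 12.7
position: [591.7, 146.0, 11.7]
ee_rot: [-0.069, 0.706, 0.067, 0.702]
contact_force: [0.9, 0.0, 0.5]
gripper_width: 85.1
```

Call:
arm_command([
  {"dx": -0.02, "dy": 0, "dz": 0, "wx": 0, "wy": 0, "wz": 0, "gripper": -1},
  {"dx": -0.04, "dy": 0, "dz": 0, "wx": 0, "wy": 0, "wz": 0, "gripper": -1},
  {"dx": -0.06, "dy": 0, "dz": 0, "wx": 0, "wy": 0, "wz": 0, "gripper": -1},
  {"dx": -0.08, "dy": 0, "dz": 0, "wx": 0, "wy": 0, "wz": 0, "gripper": -1},
  {"dx": -0.1, "dy": 0, "dz": 0, "wx": 0, "wy": 0, "wz": 0, "gripper": -1},
  {"dx": -0.12, "dy": 0, "dz": 0, "wx": 0, "wy": 0, "wz": 0, "gripper": -1},
  {"dx": -0.14, "dy": 0, "dz": 0, "wx": 0, "wy": 0, "wz": 0, "gripper": -1},
  {"dx": -0.15, "dy": 0, "dz": 0, "wx": 0, "wy": 0, "wz": 0, "gripper": -1},
])

```text
clock: 13.5
position: [593.5, 146.8, 164.7]
ee_rot: [-0.069, 0.705, 0.068, 0.703]
contact_force: [0.1, 0.2, 0.2]
gripper_width: 85.8
```

```bash
python3 - <<'E'
from bench import arm,get_image
from h import *
st=arm.read_state();print(st["contact_force"],st["position"]);delta(st,(454,-172.6,150),1)
d=get_image("scene");cv2.imwrite(f"pics/scene9.png",cv2.resize(d["img"][230:380,320:520,::-1],None,fx=4,fy=4,interpolation=cv2.INTER_CUBIC))
E
```

```text
[0.08134738 0.24453586 0.24999158] [593.50821695 146.8265105  164.65498513]
dxyz m [ 0.0155 -0.2866 -0.1983] w [10.1 -0.1  0.1]
```

View pics/scene9.png

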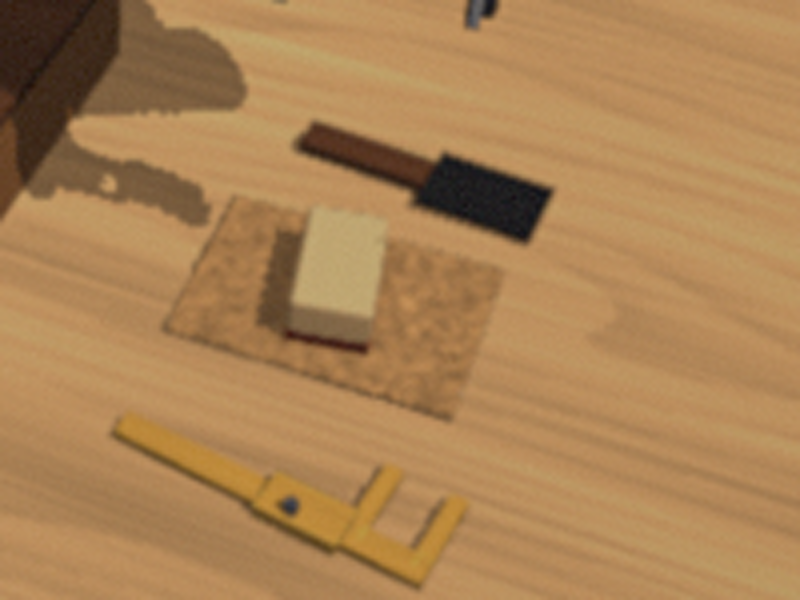

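The block lies flat, sole down, on the mat (crop (335,280)); the scraper and caliper are unmoved. Now to the knob.

Call:
arm_command([
  {"dx": 0, "dy": -0.02, "dz": -0.014, "wx": 2, "wy": 0, "wz": 0, "gripper": -1},
  {"dx": 0, "dy": -0.05, "dz": -0.035, "wx": 4, "wy": 0, "wz": 0, "gripper": -1},
  {"dx": 0, "dy": -0.08, "dz": -0.056, "wx": 6, "wy": 0, "wz": 0, "gripper": -1},
  {"dx": 0, "dy": -0.11, "dz": -0.077, "wx": 8, "wy": 0, "wz": 0, "gripper": -1},
  {"dx": 0, "dy": -0.14, "dz": -0.098, "wx": 10, "wy": 0, "wz": 0, "gripper": -1},
  {"dx": 0, "dy": -0.17, "dz": -0.119, "wx": 10, "wy": 0, "wz": 0, "gripper": -1},
  {"dx": 0, "dy": -0.2, "dz": -0.138, "wx": 10, "wy": 0, "wz": 0, "gripper": -1},
  {"dx": 0, "dy": -0.22, "dz": -0.152, "wx": 10, "wy": 0, "wz": 0, "gripper": -1},
])

```text
clock: 14.35
position: [485.6, -99.8, 165.4]
ee_rot: [-0.007, 0.708, 0.006, 0.706]
contact_force: [0.2, -0.6, 0.6]
gripper_width: 85.4
```

```bash
python3 - <<'E'
from bench import arm
from h import *
delta(arm.read_state(),(454,-172.6,130),1)
E
```

```text
dxyz m [ 0.0356 -0.0722 -0.0328] w [ 0.  -0.1  0.1]
```

Call:
arm_command([
  {"dx": 0, "dy": -0.02, "dz": -0.01, "wx": 0, "wy": 0, "wz": 0, "gripper": -1},
  {"dx": 0, "dy": -0.04, "dz": -0.02, "wx": 0, "wy": 0, "wz": 0, "gripper": -1},
  {"dx": 0, "dy": -0.06, "dz": -0.028, "wx": 0, "wy": 0, "wz": 0, "gripper": -1},
  {"dx": 0, "dy": -0.0722, "dz": -0.0328, "wx": 0, "wy": 0, "wz": 0, "gripper": -1},
  {"dx": 0.01, "dy": -0.0722, "dz": -0.0328, "wx": 0, "wy": 0, "wz": 0, "gripper": -1},
  {"dx": 0.025, "dy": -0.0722, "dz": -0.0328, "wx": 0, "wy": 0, "wz": 0, "gripper": -1},
  {"dx": 0.0355, "dy": -0.0722, "dz": -0.0328, "wx": 0, "wy": 0, "wz": 0, "gripper": -1},
  {"dx": 0.0355, "dy": -0.0722, "dz": -0.0328, "wx": 0, "wy": 0, "wz": 0, "gripper": -1},
])

```text
clock: 15.15
position: [452.8, -172.0, 128.0]
ee_rot: [-0.007, 0.709, 0.006, 0.705]
contact_force: [0.7, -0.5, -0.2]
gripper_width: 85.2
```

```bash
python3 - <<'E'
from bench import arm,get_image
from h import *
st=arm.read_state();delta(st,(454,-172.6,68),1)
d=get_image("scene");cv2.imwrite(f"pics/scene10.png",cv2.resize(d["img"][140:290,210:410,::-1],None,fx=4,fy=4,interpolation=cv2.INTER_CUBIC))
d=get_image("top");cv2.imwrite(f"pics/top10.png",d["img"][:,:,::-1])
E
```

```text
dxyz m [ 0.0599 -0.0006  0.0016] w [ 0.  -0.4  0. ]
```

View pics/scene10.png

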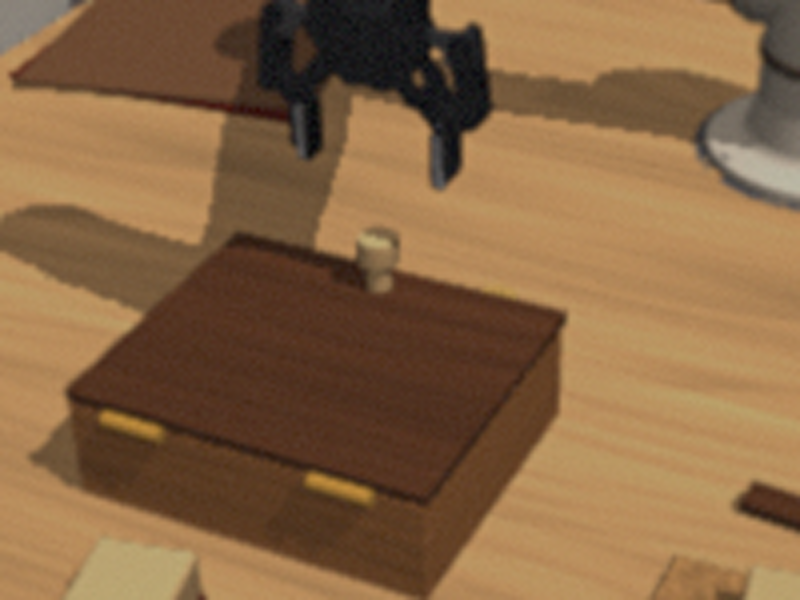

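View pics/top10.png

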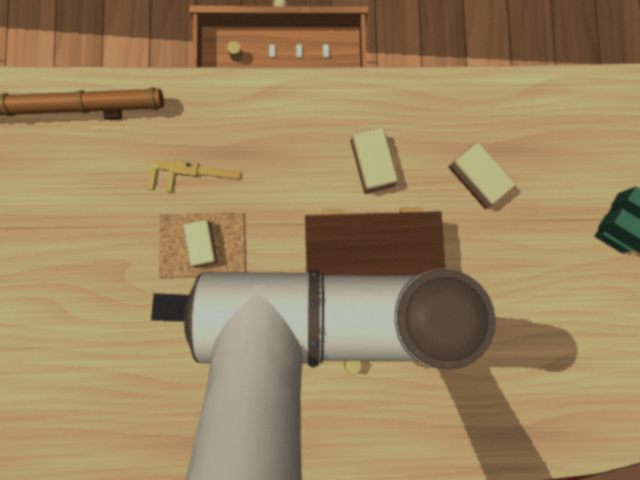

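Knob at crop (377,250), centred between the fingers; in the top view the block, at (200,243), is centred on the mat. Descending onto the knob.

Call:
arm_command([
  {"dx": 0.012, "dy": 0, "dz": 0.0015, "wx": 0, "wy": 0, "wz": 0, "gripper": -1},
  {"dx": 0.024, "dy": 0, "dz": 0.0015, "wx": 0, "wy": 0, "wz": 0, "gripper": -1},
  {"dx": 0.036, "dy": 0, "dz": 0.0015, "wx": 0, "wy": 0, "wz": 0, "gripper": -1},
  {"dx": 0.046, "dy": 0, "dz": 0.0015, "wx": 0, "wy": 0, "wz": 0, "gripper": -1},
  {"dx": 0.054, "dy": 0, "dz": 0.0015, "wx": 0, "wy": 0, "wz": 0, "gripper": -1},
  {"dx": 0.06, "dy": 0, "dz": 0.0015, "wx": 0, "wy": 0, "wz": 0, "gripper": -1},
  {"dx": 0.063, "dy": 0, "dz": 0.0015, "wx": 0, "wy": 0, "wz": 0, "gripper": -1},
  {"dx": 0.063, "dy": 0, "dz": 0.0015, "wx": 0, "wy": 0, "wz": 0, "gripper": -1},
])

```text
clock: 16.05
position: [455.5, -172.3, 66.5]
ee_rot: [-0.007, 0.708, 0.006, 0.706]
contact_force: [-0.7, -0.3, -0.4]
gripper_width: 85.5
```

```bash
python3 - <<'E'
from bench import arm,get_image
from h import *
st=arm.read_state();delta(st,(454,-172.6,65),1)
d=get_image("scene");cv2.imwrite(f"pics/scene11.png",cv2.resize(d["img"][170:260,250:370,::-1],None,fx=6,fy=6,interpolation=cv2.INTER_CUBIC))
for k in(-46,46): print([proj(d,[(454,-172.6+k,z)]).round(1).tolist() for z in(90,100,110)])
E
```

```text
dxyz m [ 0.0015 -0.0002 -0.0015] w [ 0.1 -0.2  0.1]
[[[288.1, 204.1]], [[287.9, 200.8]], [[287.7, 197.5]]]
[[[319.6, 212.2]], [[319.5, 208.8]], [[319.4, 205.5]]]
```

View pics/scene11.png

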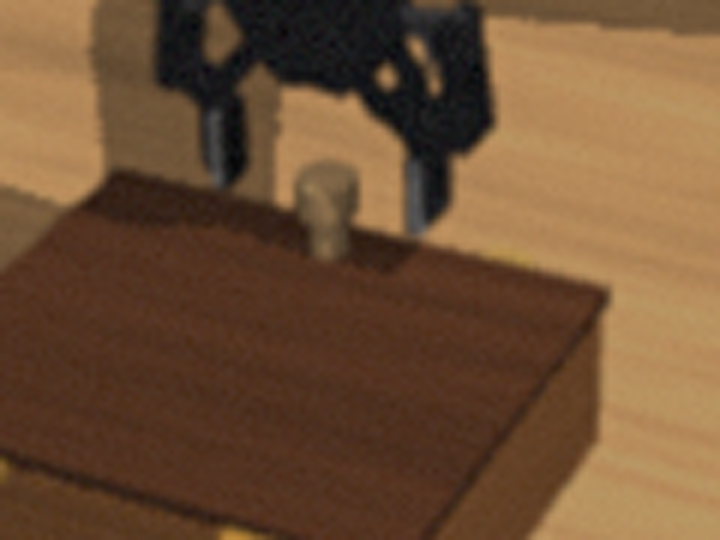

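Tips at z≈100 on both sides of the knob head. Closing.

Call:
arm_command([
  {"dx": 0.0015, "dy": 0, "dz": -0.0015, "wx": 0, "wy": 0, "wz": 0, "gripper": -1},
  {"dx": 0.0015, "dy": 0, "dz": -0.0015, "wx": 0, "wy": 0, "wz": 0, "gripper": 1},
  {"dx": 0.0015, "dy": 0, "dz": -0.0015, "wx": 0, "wy": 0, "wz": 0, "gripper": 1},
  {"dx": 0.0015, "dy": 0, "dz": -0.0015, "wx": 0, "wy": 0, "wz": 0, "gripper": 1},
  {"dx": 0.0015, "dy": 0, "dz": -0.0015, "wx": 0, "wy": 0, "wz": 0, "gripper": 1},
  {"dx": 0.0015, "dy": 0, "dz": -0.0015, "wx": 0, "wy": 0, "wz": 0, "gripper": 1},
  {"dx": 0.0015, "dy": 0, "dz": -0.0015, "wx": 0, "wy": 0, "wz": 0, "gripper": 1},
  {"dx": 0.0015, "dy": 0, "dz": -0.0015, "wx": 0, "wy": 0, "wz": 0, "gripper": 1},
])

```text
clock: 16.9
position: [454.4, -173.5, 66.0]
ee_rot: [-0.008, 0.708, 0.006, 0.706]
contact_force: [-1.0, -4.4, 1.7]
gripper_width: 26.1
```

```bash
python3 - <<'E'
from bench import arm,get_image
from h import *
st=arm.read_state();print(st["contact_force"],st["joints"].round(2))
d=get_image("scene");cv2.imwrite(f"pics/scene12.png",cv2.resize(d["img"][170:260,250:370,::-1],None,fx=6,fy=6,interpolation=cv2.INTER_CUBIC))
p0=np.array(st["position"]);r0=R.from_quat(st["ee_rot"])
a=np.radians(1);ux=np.array([np.cos(a),np.sin(a),0])
for th in range(0,61,5):
    t=np.radians(th)
    dx=(-180*np.cos(t)+38*np.sin(t))+180; dz=180*np.sin(t)+38*np.cos(t)-38
    w=ux*dx+np.array([0,0,dz])
    print(th,(r0.inv().apply(w)/1000).round(4))
E
```

```text
[-1.0449731  -4.40820687  1.70919388] [-0.03  0.31 -0.51  0.   -0.75 -1.53]
0 [0. 0. 0.]
5 [-0.0156 -0.0001  0.004 ]
10 [-0.0307 -0.0001  0.0093]
15 [-0.0453 -0.0002  0.0159]
20 [-0.0593 -0.0002  0.0237]
25 [-0.0726 -0.0003  0.0328]
30 [-0.085  -0.0003  0.0429]
35 [-0.0965 -0.0004  0.0541]
40 [-0.107  -0.0005  0.0663]
45 [-0.1163 -0.0005  0.0793]
50 [-0.1245 -0.0006  0.0931]
55 [-0.1315 -0.0006  0.1076]
60 [-0.1371 -0.0007  0.1226]
```

View pics/scene12.png

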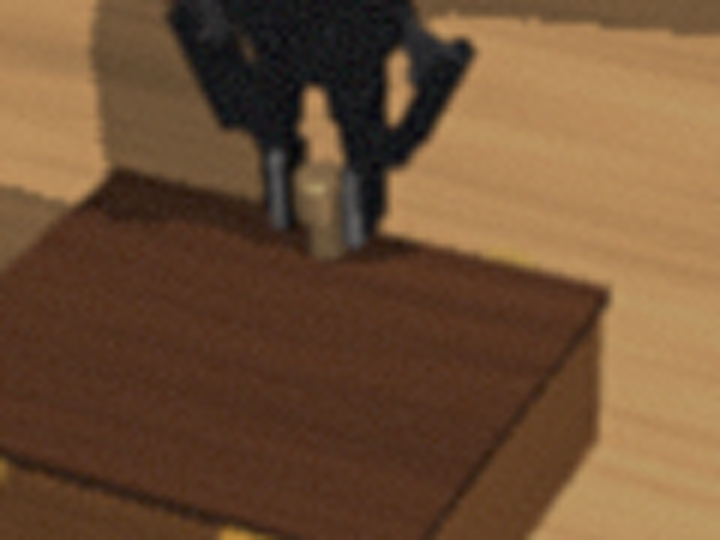

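The knob is gripped (26 mm). Lifting along the arc, first 20°.

Call:
arm_command([
  {"dx": -0.006, "dy": 0, "dz": 0.0015, "wx": 0, "wy": 0, "wz": 0, "gripper": 1},
  {"dx": -0.0156, "dy": 0, "dz": 0.004, "wx": 0, "wy": 0, "wz": 0, "gripper": 1},
  {"dx": -0.0235, "dy": 0, "dz": 0.0065, "wx": 0, "wy": 0, "wz": 0, "gripper": 1},
  {"dx": -0.0307, "dy": 0, "dz": 0.0093, "wx": 0, "wy": 0, "wz": 0, "gripper": 1},
  {"dx": -0.038, "dy": 0, "dz": 0.0125, "wx": 0, "wy": 0, "wz": 0, "gripper": 1},
  {"dx": -0.0453, "dy": 0, "dz": 0.0159, "wx": 0, "wy": 0, "wz": 0, "gripper": 1},
  {"dx": -0.0525, "dy": 0, "dz": 0.0197, "wx": 0, "wy": 0, "wz": 0, "gripper": 1},
  {"dx": -0.0593, "dy": 0, "dz": 0.0237, "wx": 0, "wy": 0, "wz": 0, "gripper": 1},
])

```text
clock: 17.75
position: [479.1, -173.2, 125.6]
ee_rot: [-0.008, 0.707, 0.006, 0.707]
contact_force: [5.8, -5.2, -7.4]
gripper_width: 25.8
```

```bash
python3 - <<'E'
from bench import arm,get_image
from h import *
st=arm.read_state();print(st["contact_force"],st["gripper_width"],st["position"])
d=get_image("scene");cv2.imwrite(f"pics/scene13.png",cv2.resize(d["img"][140:290,210:410,::-1],None,fx=4,fy=4,interpolation=cv2.INTER_CUBIC))
g=np.array([454.4,-173.5,66.0]);p=np.array(st["position"]);r0=R.from_quat(st["ee_rot"])
a=np.radians(1);ux=np.array([np.cos(a),np.sin(a),0])
for th in(20,25,30,35,40,45,50,55,60):
    t=np.radians(th);w=g+ux*(180-180*np.cos(t)+38*np.sin(t))+np.array([0,0,180*np.sin(t)+38*np.cos(t)-38])
    print(th,(r0.inv().apply(w-p)/1000).round(4))
E
```

```text
[ 5.82120817 -5.19347258 -7.4213173 ] 25.79738254606499 [ 479.1442366  -173.20114783  125.61610097]
20 [ 0.0003  0.0001 -0.0009]
25 [-0.0129  0.0001  0.0082]
30 [-0.0253  0.      0.0184]
35 [-0.0368 -0.0001  0.0296]
40 [-0.0472 -0.0001  0.0418]
45 [-0.0566 -0.0002  0.0548]
50 [-0.0647 -0.0002  0.0686]
55 [-0.0717 -0.0003  0.0831]
60 [-0.0773 -0.0003  0.0981]
```

View pics/scene13.png

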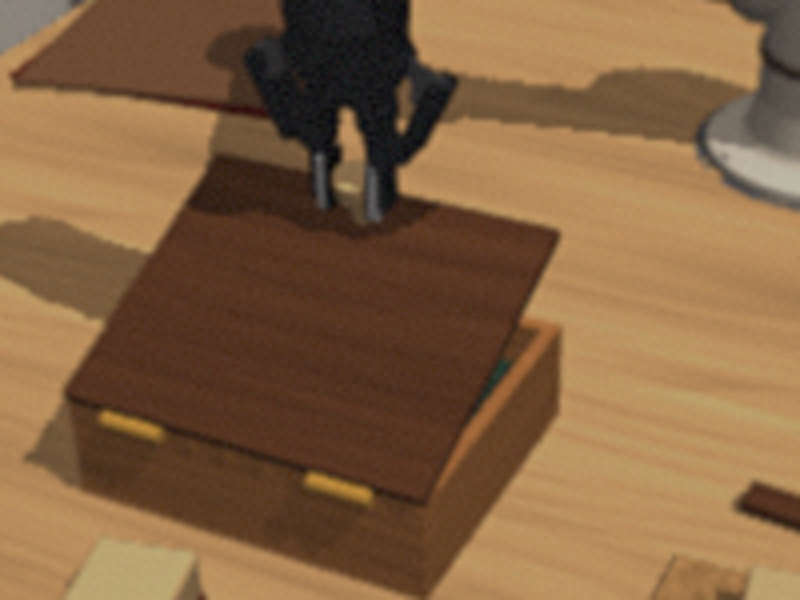

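The lid is up about 20° and the grip looks sound. Continuing to 40°.

Call:
arm_command([
  {"dx": -0.0065, "dy": 0, "dz": 0.0037, "wx": 0, "wy": 0, "wz": 0, "gripper": 1},
  {"dx": -0.0129, "dy": 0, "dz": 0.0082, "wx": 0, "wy": 0, "wz": 0, "gripper": 1},
  {"dx": -0.0192, "dy": 0, "dz": 0.0132, "wx": 0, "wy": 0, "wz": 0, "gripper": 1},
  {"dx": -0.0253, "dy": 0, "dz": 0.0184, "wx": 0, "wy": 0, "wz": 0, "gripper": 1},
  {"dx": -0.0312, "dy": 0, "dz": 0.024, "wx": 0, "wy": 0, "wz": 0, "gripper": 1},
  {"dx": -0.0368, "dy": 0, "dz": 0.0296, "wx": 0, "wy": 0, "wz": 0, "gripper": 1},
  {"dx": -0.042, "dy": 0, "dz": 0.0356, "wx": 0, "wy": 0, "wz": 0, "gripper": 1},
  {"dx": -0.0472, "dy": 0, "dz": 0.0418, "wx": 0, "wy": 0, "wz": 0, "gripper": 1},
])

```text
clock: 18.6
position: [520.8, -172.5, 172.7]
ee_rot: [-0.008, 0.708, 0.005, 0.706]
contact_force: [4.3, -6.1, -10.7]
gripper_width: 25.8
```

```bash
python3 - <<'E'
from bench import arm,get_image
from h import *
st=arm.read_state();print(st["contact_force"],st["gripper_width"],st["position"])
d=get_image("scene");cv2.imwrite(f"pics/scene14.png",cv2.resize(d["img"][140:290,210:410,::-1],None,fx=4,fy=4,interpolation=cv2.INTER_CUBIC))
g=np.array([454.4,-173.5,66.0]);p=np.array(st["position"]);r0=R.from_quat(st["ee_rot"])
a=np.radians(1);ux=np.array([np.cos(a),np.sin(a),0])
for th in(40,42.5,45,47.5,50,52.5,55,57.5,60):
    t=np.radians(th);w=g+ux*(180-180*np.cos(t)+38*np.sin(t))+np.array([0,0,180*np.sin(t)+38*np.cos(t)-38])
    print(th,(r0.inv().apply(w-p)/1000).round(4))
E
```

```text
[  4.29580828  -6.09788465 -10.69842884] 25.82267266698084 [ 520.81261791 -172.50102992  172.6662191 ]
40 [-0.0001  0.0002  0.0001]
42.5 [-0.005   0.0001  0.0065]
45 [-0.0095  0.0001  0.0131]
47.5 [-0.0138  0.0001  0.0199]
50 [-0.0177  0.0001  0.0269]
52.5 [-0.0214  0.      0.0341]
55 [-0.0247  0.      0.0414]
57.5 [-0.0277 -0.      0.0488]
60 [-0.0304 -0.      0.0564]
```

View pics/scene14.png

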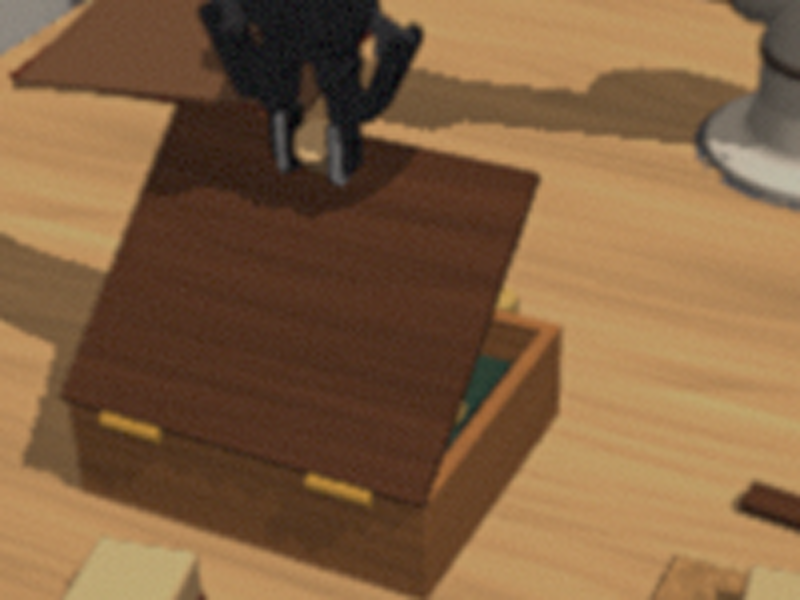

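The lid is at about 40° with the knob still between the pads. Continuing to 60°.

Call:
arm_command([
  {"dx": -0.005, "dy": 0, "dz": 0.0065, "wx": 0, "wy": 0, "wz": 0, "gripper": 1},
  {"dx": -0.0095, "dy": 0, "dz": 0.0131, "wx": 0, "wy": 0, "wz": 0, "gripper": 1},
  {"dx": -0.0138, "dy": 0, "dz": 0.0199, "wx": 0, "wy": 0, "wz": 0, "gripper": 1},
  {"dx": -0.0177, "dy": 0, "dz": 0.0269, "wx": 0, "wy": 0, "wz": 0, "gripper": 1},
  {"dx": -0.0214, "dy": 0, "dz": 0.0341, "wx": 0, "wy": 0, "wz": 0, "gripper": 1},
  {"dx": -0.0247, "dy": 0, "dz": 0.0414, "wx": 0, "wy": 0, "wz": 0, "gripper": 1},
  {"dx": -0.0277, "dy": 0, "dz": 0.0488, "wx": 0, "wy": 0, "wz": 0, "gripper": 1},
  {"dx": -0.0304, "dy": 0, "dz": 0.0564, "wx": 0, "wy": 0, "wz": 0, "gripper": 1},
])

```text
clock: 19.45
position: [577.4, -171.6, 202.6]
ee_rot: [-0.008, 0.709, 0.005, 0.705]
contact_force: [0.3, -5.6, -9.1]
gripper_width: 25.7
```

Call:
arm_command([
  {"dx": 0, "dy": 0, "dz": 0, "wx": 0, "wy": 0, "wz": 0, "gripper": 1},
  {"dx": 0, "dy": 0, "dz": 0, "wx": 0, "wy": 0, "wz": 0, "gripper": 1},
  {"dx": 0, "dy": 0, "dz": 0, "wx": 0, "wy": 0, "wz": 0, "gripper": 1},
  {"dx": 0, "dy": 0, "dz": 0, "wx": 0, "wy": 0, "wz": 0, "gripper": 1},
  {"dx": 0, "dy": 0, "dz": 0, "wx": 0, "wy": 0, "wz": 0, "gripper": 1},
  {"dx": 0, "dy": 0, "dz": 0, "wx": 0, "wy": 0, "wz": 0, "gripper": 1},
  {"dx": 0, "dy": 0, "dz": 0, "wx": 0, "wy": 0, "wz": 0, "gripper": 1},
  {"dx": 0, "dy": 0, "dz": 0, "wx": 0, "wy": 0, "wz": 0, "gripper": 1},
])

```text
clock: 20.25
position: [577.3, -171.6, 202.6]
ee_rot: [-0.008, 0.709, 0.005, 0.705]
contact_force: [-0.0, -5.6, -7.2]
gripper_width: 26.0
```

```bash
python3 - <<'E'
from bench import arm,get_image
from h import *
st=arm.read_state();print(st["contact_force"],st["gripper_width"],st["position"],st["joint_vel"].round(3))
d=get_image("scene");im=d["img"][:,:,::-1].copy()
# predicted upper-face outline at angles
a=np.radians(1);ux=np.array([np.cos(a),np.sin(a),0]);uy=np.array([-ux[1],ux[0],0]);H=np.array([633,-170.,70])
big=cv2.resize(im[110:290,190:400],None,fx=3.5,fy=3.5,interpolation=cv2.INTER_CUBIC)
for th,col in((53,(0,0,255)),(60,(0,255,0)),(67,(255,0,0))):
    t=np.radians(th);e=-ux*np.cos(t)+np.array([0,0,np.sin(t)]);n=ux*np.sin(t)+np.array([0,0,np.cos(t)])
    q=proj(d,[H+e*l+uy*s+n*10 for l,s in((0,122),(204,122),(204,-122),(0,-122))])
    q=((q-[190,110])*3.5).round().astype(np.int32)
    cv2.polylines(big,[q[:,None]],False,col,1)
cv2.imwrite("pics/scene15.png",big)
t=get_image("top");cv2.imwrite("pics/top15.png",t["img"][:,:,::-1])
E
```

```text
[-0.01129961 -5.58446668 -7.19432639] 25.980918500072445 [ 577.25543334 -171.64743282  202.57746839] [-0.002  0.001  0.001 -0.001  0.     0.   ]
```

View pics/scene15.png

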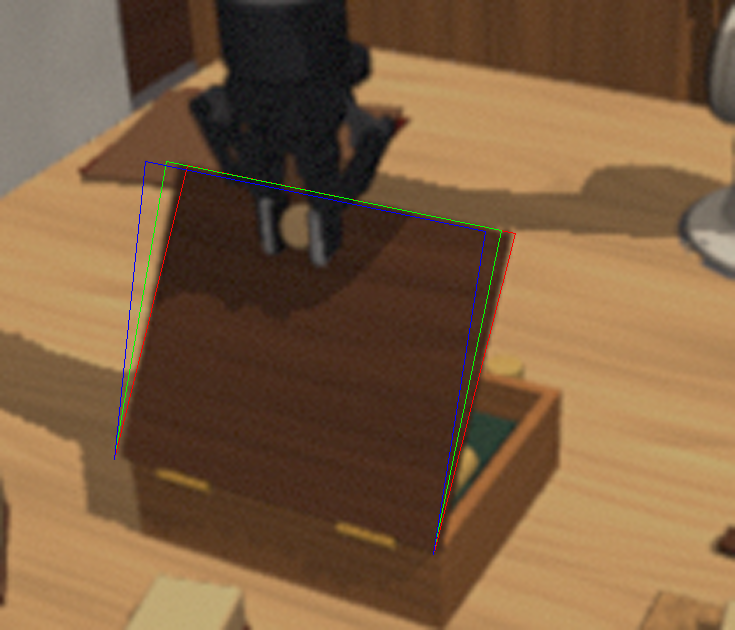

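View pics/top15.png

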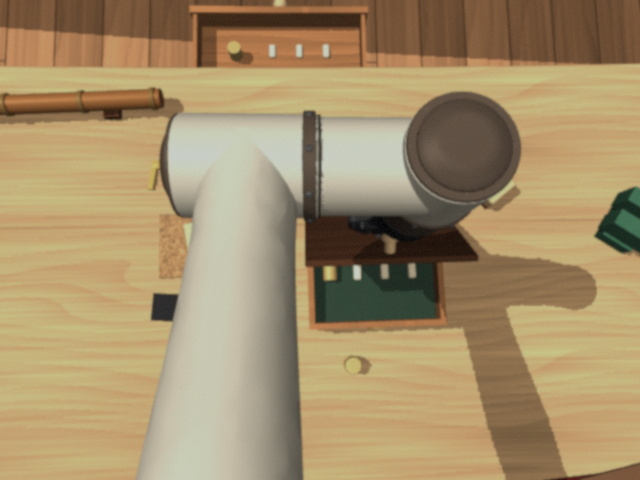

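```bash
python3 - <<'E'
from bench import get_image
from h import *
d=get_image("top");s=get_image("scene")
a=np.radians(1);ux=np.array([np.cos(a),np.sin(a),0]);uy=np.array([-ux[1],ux[0],0]);H=np.array([633,-171.5,70])
for th in(50,53,56,60,64,67):
    t=np.radians(th);e=-ux*np.cos(t)+np.array([0,0,np.sin(t)]);n=ux*np.sin(t)+np.array([0,0,np.cos(t)])
    for nm,c in(("top",d),("scene",s)):
        print(th,nm,[proj(c,[H+e*204+uy*k+n*h]).round(1).ravel().tolist() for k in(122,-122) for h in(0,10)])
im=s["img"][:,:,::-1]
cv2.imwrite("pics/s16.png",cv2.resize(im[145:195,220:350],None,fx=6,fy=6,interpolation=cv2.INTER_CUBIC))
im=d["img"][:,:,::-1]
cv2.imwrite("pics/t16.png",cv2.resize(im[200:280,290:490],None,fx=4,fy=4,interpolation=cv2.INTER_CUBIC))
E
```

```text
50 top [[306.3, 285.1], [306.1, 279.4], [476.1, 278.9], [477.2, 273.3]]
50 scene [[339.4, 178.3], [338.1, 177.3], [247.1, 159.1], [245.1, 158.0]]
53 top [[306.0, 278.9], [305.8, 272.9], [477.2, 272.8], [478.2, 266.8]]
53 scene [[338.0, 177.3], [336.5, 176.5], [244.9, 158.0], [242.8, 157.1]]
56 top [[305.8, 272.4], [305.5, 266.2], [478.2, 266.3], [479.1, 260.1]]
56 scene [[336.4, 176.5], [334.8, 175.9], [242.6, 157.1], [240.4, 156.4]]
60 top [[305.4, 263.3], [305.2, 256.7], [479.4, 257.2], [480.2, 250.7]]
60 scene [[334.1, 175.8], [332.5, 175.5], [239.4, 156.3], [237.0, 155.8]]
64 top [[305.1, 253.8], [304.8, 246.9], [480.4, 247.7], [481.0, 240.9]]
64 scene [[331.7, 175.6], [329.9, 175.6], [236.0, 155.8], [233.5, 155.7]]
67 top [[304.8, 246.4], [304.5, 239.3], [480.9, 240.4], [481.4, 233.4]]
67 scene [[329.8, 175.7], [327.9, 176.0], [233.3, 155.8], [230.8, 155.8]]
```

View pics/s16.png

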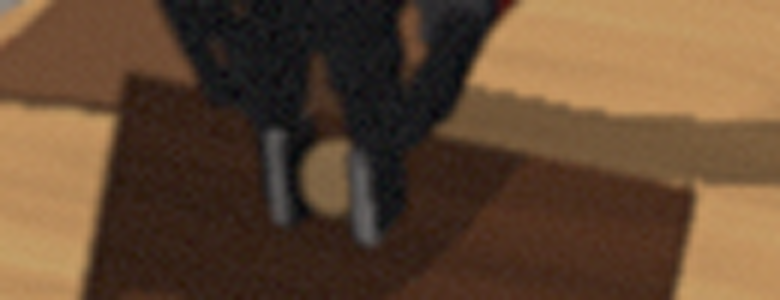

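View pics/t16.png

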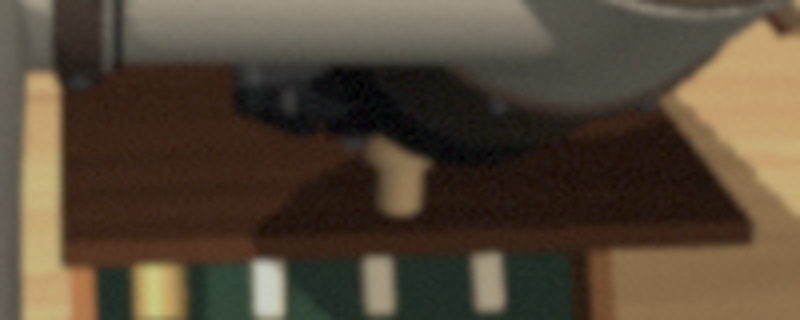

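The top view gives about 59°, the scene view about 57°, and the arc kinematics 60°, so all are within 53–67°. The arm is still, the grip holds, and the plug is still at (353,365). Handing in.

```bash
python3 - <<'E'
from bench import arm
st=arm.read_state();print(st["clock"],st["gripper_width"],st["contact_force"],abs(st["joint_vel"]).max())
print(arm.job_done())
E
```

```text
20.45 25.92981359106304 [ 0.58404785 -3.64528577 -8.01202823] 0.00148980245279916
the job is handed in; nothing more can be done
None
```

I set the 80x45 mm block from the lid flat, red side down, in the middle of the cork mat and let go of it. I then lifted the lid by its knob to about 60°, kept hold of it, and handed the job in at 20.5 s.

**Last checks**
- **Lid angle:** the arc of the move gives 60°, the top view about 59° and the scene view about 57°. They differ slightly, but all lie within 53–67°.
- **Grip:** the fingers hold the knob at a 26 mm opening and the arm is still.
- **Block:** after release the top view showed it within a few mm of the mat's centre. In the last pictures the arm hid most of it.
- **Bystanders:** the scraper and caliper looked unmoved after I set the block down; in the last picture the arm hid most of both. The plug was still in place at the end.

**What went wrong on the way:** my first grasp closed above the block without moving it, because the real fingertips sit about 22 mm behind the reported TCP. I corrected the depth from the pictures and the second grasp held.

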